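# Set out the visitor's coffee tray

## Task

Set out the coffee tray for a visitor: stand the steel beaker in the middle of the cork coaster, put the white mug, still upside down, gently in the middle of the saucer, and stand the creamer tin on the tray midway between the saucer and the coaster, in line with their centres. Lay the teaspoon flat on the tray in the empty strip in front of the saucer (towards the robot), centred on the saucer and parallel to the tray's long sides, clear of the saucer. Tip nothing over and leave the dish, the sugar bowl and the sugar jar where they are.

Things in the scene. Friction and masses are not known exactly. Their poses are not given: they have to be found in the camera images.
- tray: Dark wooden tray, 256 (x) x 396 (y) mm, fixed. Origin: centre of its underside; x away from the robot, y left along its long side, turned at most 9 degrees. Its floor is 6 mm above the origin; rim 8 mm thick, 18 mm high; a steel bar handle up to 32 mm high on each short side. Saucer and coaster stand on its floor at x = +35 mm, y = +110 or -110 mm of the tray, either one on the left.
- saucer: White saucer, 135 mm across, 15 mm high, fixed on the tray floor. Origin: centre of its underside; axes parallel to the tray's. Its flat middle, where a mug stands, is 6 mm above its underside and about 75 mm across. The strip of bare tray in front of it, up to the near rim, is 87 mm wide (saucer x = -68 to -155 mm).
- coaster_top (a point): Round cork coaster, 96 mm across, 5 mm thick, fixed on the tray floor. This point is the centre of its upper face, 11 mm above the counter; axes parallel to the tray's.
- mug_center (a point): White mug standing upside down by itself on the open counter left of the tray (not one of the stacked mugs behind): body 70 mm across, 90 mm high. This point lies on the axis of the round body, half-way up (45 mm). z is up as it stands; the handle points along -y and reaches 63 mm from the axis, so grip the body along x. About 0.29 kg.
- beaker_center (a point): Brushed steel beaker, 64 mm across, 148 mm tall, open at the top, standing on the open counter left of the tray. This point lies on its axis, half-way up (74 mm above its foot); z is up. About 0.18 kg. Mug, beaker and tin stand close together in any order, with tall fixed stacks of mugs about 100 mm behind the farthest of them: close the fingers left-right there.
- tin_center (a point): Round creamer tin with a blue lid, 55 mm across, 82 mm tall, standing on the open counter left of the tray near the mug and the beaker (not one of those at the back). This point lies on its axis, half-way up (41 mm above its foot); z is up. About 0.21 kg.
- teaspoon_center (a point): Steel teaspoon lying bowl up on the open counter left of mug, beaker and tin: 132 mm long (along y), 29 mm wide at the bowl, 10 mm high. This point is the middle of its outline, 5 mm above what it lies on and on the handle, which runs from here along -y and is 8 mm wide and 10 mm high with upright sides; the bowl begins 28 mm from here along +y. Grip it here, fingertips about 2 mm above the counter. 22 g.
- white_dish: Round white dish, 118 mm across, 34 mm high, right of the tray; not to be moved. Origin at the centre of its underside.
- sugar_bowl: Small glass bowl with sugar cubes, 77 mm across, 54 mm high, at the far left; not to be moved. Origin at the centre of its underside.
- sugar_jar: Glass sugar jar with a chrome spout, 72 mm across, 98 mm high, behind the tray; not to be moved. Origin at the centre of its underside.

How it is judged:
By the outcome, as a careful person would: the job done as asked, in the order asked, and still so for the second after the job is handed in, with the robot touching nothing.
It also fails if it takes over 131 s, if anything falls off the work surface, if the arm or the gripper's body presses on something with over 40 N, if the wrist force passes 120 N, or if a joint passes its speed limit or range.

## Robot

A 6-joint arm with a two-finger parallel gripper is mounted at the origin on a cart in front of the work surface, level with it; the furniture and walls round the work are solid. World frame = base frame: x ahead of the robot, y to its left, z up, the work surface at z = 0. Lengths are in m, angles in rad, forces in N, time in s.
With the tool pointing down it reaches from about 0.35 to 0.775 m from the base axis. Payload 7.3 kg.
Tool frame: the origin (TCP) lies midway between the tips of the shut fingers; the grasp point (between the pads) lies 19 mm behind it; z points along the fingers, y is the direction in which the jaws open and shut (so a half turn about z gives the same grasp; the last joint's range is limited). The gripper opens to 92 mm and grips with 3 to 60 N. Pads are 19 mm wide; open, the fingers measure 130 mm over their backs; the gripper's body (75 mm by 190 mm) begins 47 mm behind the grasp point.
Start: joints at [1.134, 0.342, 1.524, -0, 1.275, -0.146], TCP at [0.151, 0.503, 0.193] pointing down, gripper open.
Joint ranges: [-2.53, 2.53], [-0.77, 2.02], [0.04, 2.7], [-1, 4.14], [0.28, 2.66], [-3.11, 3.11]. Speed limits (rad/s): [2.57, 2.57, 3.14, 3.14, 3.14, 3.14].

## Interface

Orientations are given as [roll, pitch, yaw] about the fixed x, y, z axes, in that order (R = Rz(yaw) Ry(pitch) Rx(roll)).
In Python, from cell import status, eyes, job gives the robot as it stands.
- The arm moves only by the tool jog_arm, never from a script. Its argument "series" is a list of rows, each a list of 3 entries, a list of its own where there are three numbers: the gripper command: -1 is shut, 1 is fully open, values between are in proportion, then the shift along the tool's x, y, z in m, then the turn, a rotation vector about the tool's x, y, z in rad. In form: [[grip, [x, y, z], [ax, ay, az]], ...]. A call has 1 to 12 rows; each row is the pose to reach, as a shift and turn from the pose commanded when the call began, along the tool's axes at that moment; what a row does not reach only later rows make up. A row lasts 1/12 s, in which the tool goes at most 41.7 mm and 7.16 degrees, less where a joint would pass 70% of its speed; a pose out of reach is approached as far as the arm can. A call with a gripper value outside its range is refused whole. The fingers move at their own pace and stop on an object; "squeeze" is the grip in N (left out, the last holds). Time passes only in rows, so rows that repeat a pose let the fingers close. It gives the time, the measured TCP pose, the force and the opening at its end, in the units of the state.
- status.observe(): the state, without advancing time (a new reading comes with each control period).
- eyes.read_camera(name): name is "scene" or "top"; returns a dict with "img" (400x640x3 uint8, red, green, blue), "range_z" (400x640 float32, m along the optical axis (not along the pixel's ray), 0 where there is no reading), "camera_matrix" (3x3 intrinsics, pixels), "T" (4x4, takes a point from camera to world coordinates). Camera axes: x right, y down, z forward; pixel columns grow to the right and rows downward; lengths in m; the calibration is good to about 2 mm. A picture is of the moment at which its call begins.
- job.hand_in(): hands the job in, once; it reports no verdict.
The state is a dict: "time": time; "qpos": joint angles; "qvel": joint speeds; "joint_efforts": joint torques, N m; "tool_pos": TCP position; "tool_rot": TCP orientation; "contact_force": force on the tool from outside, world axes, zero at the start; "torque": the same for the moment, N m; "opening": finger opening in m.
Only numpy, scipy, OpenCV 4.12 (cv2) and the standard library are available. Lean on these libraries where they do the work, as an engineer would, in place of code of your own. Each camera call takes 0.05 s, during which the arm holds its last target.

## Working session

There is one attempt and no reset: what is moved stays moved. The work goes in short steps, Python scripts to look and compute and a tool call to move; the robot and the scene stay as the last step left them, time stands still between calls to the robot, and variables do not carry over. Pictures are saved under pics/ and viewed, and the job is handed in when it is done.

Besides the shell and the picture viewer there is one more tool, called as name(argument=value, ...) on one line, values as JSON. jog_arm: Moves the arm, as the interface text tells. Its arguments: {"type":"object","properties":{"series":{"type":"array","items":{"type":"array"}},"squeeze":{"type":"number"}},"required":["series"]}

```bash
ls; mkdir -p pics; python3 - <<'E'
from cell import status, eyes, job
import cv2,numpy as np
s=status.observe(); print(s)
for n in ("scene","top"):
    d=eyes.read_camera(n); cv2.imwrite(f"pics/{n}0.png",d["img"][:,:,::-1]); np.savez(f"{n}0.npz",**d)
    print(n,d["camera_matrix"],d["T"])
E
```

```text
pics
{'time': 0.0, 'qpos': array([ 1.13400579e+00,  3.42712238e-01,  1.52502284e+00, -3.12854857e-05,
        1.27536033e+00, -1.46007592e-01]), 'qvel': array([ 0.00021824, -0.00039912, -0.00071793, -0.00073   ,  0.00100755,
        0.00167478]), 'joint_efforts': array([-2.35268431e-03, -4.31223428e+01, -2.44216847e+01,  7.15437136e-02,
        5.58045530e-02, -1.49322241e-04]), 'tool_pos': array([0.15031895, 0.5025502 , 0.1921484 ]), 'tool_rot': array([-3.14010153e+00, -1.89037100e-04,  2.85081869e+00]), 'contact_force': array([-0.39458108, -0.22861402,  0.71832576]), 'torque': array([ 0.05425742, -0.03531572, -0.04259975]), 'opening': 0.09196613026763947}
scene [[445.93218078   0.         331.97438006]
 [  0.         445.93218078 197.89547871]
 [  0.           0.           1.        ]] [[ 0.87856774 -0.2999361   0.37169485 -0.04278676]
 [-0.47732801 -0.57849506  0.66143891 -1.14030788]
 [ 0.01663423 -0.75853926 -0.651415    1.23808547]
 [ 0.          0.          0.          1.        ]]
top [[402.8636578    0.         322.86232015]
 [  0.         402.8636578  199.19266143]
 [  0.           0.           1.        ]] [[-0.01017936 -0.97875304  0.20478979  0.30405889]
 [-0.99993985  0.00912709 -0.00608223  0.03991065]
 [ 0.00408386 -0.20483939 -0.97878708  1.61970892]
 [ 0.          0.          0.          1.        ]]
```

View pics/scene0.png

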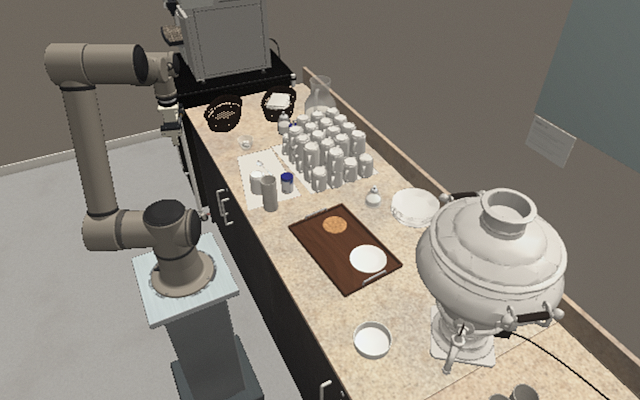

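View pics/top0.png

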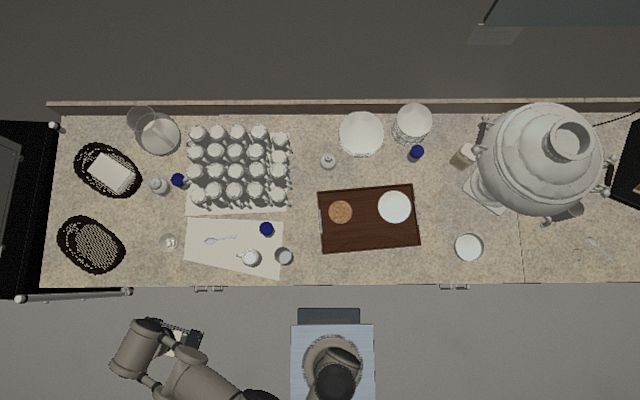

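```bash
python3 - <<'E'
import cv2,numpy as np
t=np.load("top0.npz")["img"]; s=np.load("scene0.npz")["img"]
c=cv2.resize(t[170:290,150:430],None,fx=2.8,fy=2.8,interpolation=cv2.INTER_CUBIC); cv2.imwrite("pics/topz.png",c[:,:,::-1])
c=cv2.resize(s[130:300,225:425],None,fx=3.5,fy=3.5,interpolation=cv2.INTER_CUBIC); cv2.imwrite("pics/scz.png",c[:,:,::-1])
E
```

```text
(no output)
```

View pics/topz.png

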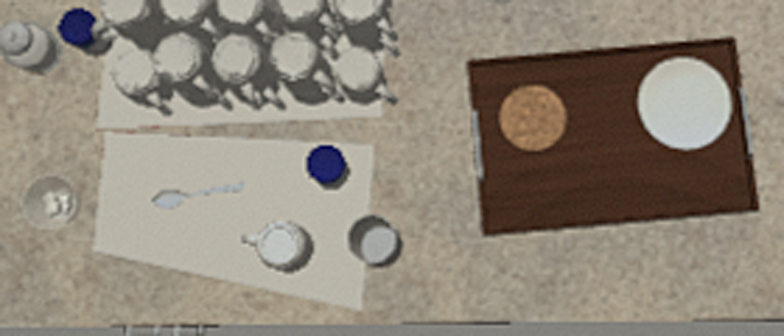

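View pics/scz.png

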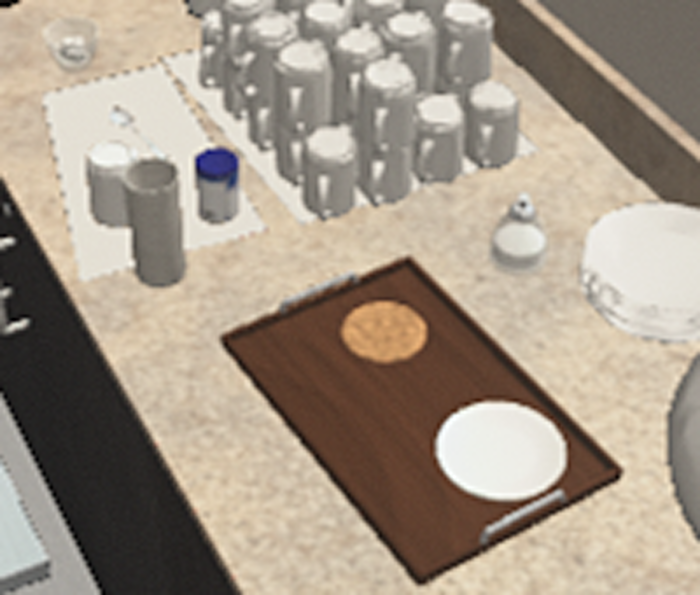

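```bash
cat >h.py <<'E'
import numpy as np,cv2
def pts(d):
    K=d["camera_matrix"];T=d["T"];Z=d["range_z"]
    v,u=np.mgrid[:400,:640]
    P=np.stack([(u-K[0,2])/K[0,0]*Z,(v-K[1,2])/K[1,1]*Z,Z],-1)
    W=P@T[:3,:3].T+T[:3,3]; W[Z<=0]=np.nan
    return W
def ray(d,uv,z):
    K=d["camera_matrix"];T=d["T"]; uv=np.atleast_2d(uv).astype(float)
    r=np.stack([(uv[:,0]-K[0,2])/K[0,0],(uv[:,1]-K[1,2])/K[1,1],np.ones(len(uv))],-1)@T[:3,:3].T
    return T[:3,3]+r*((z-T[2,3])/r[:,2])[:,None]
def proj(d,p):
    K=d["camera_matrix"];T=d["T"]; c=(np.atleast_2d(p)-T[:3,3])@T[:3,:3]
    c=c@K.T; return c[:,:2]/c[:,2:]
def cont(m):
    cs,_=cv2.findContours(m.astype(np.uint8),cv2.RETR_EXTERNAL,cv2.CHAIN_APPROX_NONE)
    return [c for c in cs if cv2.contourArea(c)>15]
E
python3 - <<'E'
from h import *
for n in("top","scene"):
    d=np.load(n+"0.npz"); W=pts(d); im=d["img"].astype(int); hsv=cv2.cvtColor(d["img"],cv2.COLOR_RGB2HSV).astype(int)
    roi=np.zeros((400,640),bool)
    if n=="top": roi[170:290,170:440]=1
    else: roi[130:300,225:425]=1
    def rep(name,m,z):
        m=m&roi
        m=cv2.morphologyEx(m.astype(np.uint8),cv2.MORPH_CLOSE,np.ones((3,3)))
        for c in cont(m):
            mm=np.zeros((400,640),np.uint8); cv2.drawContours(mm,[c],-1,1,-1); v,u=np.nonzero(mm)
            p=ray(d,np.c_[u,v],z); ce=p.mean(0)
            (cx,cy),r=cv2.minEnclosingCircle(p[:,:2].astype(np.float32))
            zz=W[mm>0][:,2]
            # area diam
            a=np.sqrt(cv2.contourArea(cv2.convexHull(p[:,:2].astype(np.float32)))*4/np.pi)
            print(n,name,len(u),"pix",u.mean().round(1),v.mean().round(1),"cen",ce[:2].round(4),"circ",np.round([cx,cy,2*r],4),"dia",a.round(4),"z",np.nanmedian(zz).round(4))
    rep("coaster",(hsv[...,0]<20)&(hsv[...,1]>90)&(hsv[...,2]>130),.011)
    rep("lid",(hsv[...,0]>105)&(hsv[...,0]<135)&(hsv[...,1]>150),.082)
    rep("white",(hsv[...,1]<14)&(hsv[...,2]>190),.021)
    tin=roi.copy()
    inn=(W[...,0]>.2)&(W[...,0]<.55)&(W[...,1]>.1)&(W[...,1]<.5)
    rep("mugtop",inn&(abs(W[...,2]-.09)<.005),.09)
    rep("tintop",inn&(abs(W[...,2]-.082)<.004),.082)
    rep("beakrim",inn&(W[...,2]>.138),.148)
    print("counter z",np.nanmedian(W[...,2][roi]))
E
```

```text
top coaster 406 pix 339.9 211.6 cen [ 0.5886 -0.0386] circ [ 0.5887 -0.039   0.094 ] dia 0.0904 z 0.0102
top lid 132 pix 265.9 228.1 cen [0.5145 0.25  ] circ [0.5148 0.2499 0.0502] dia 0.0472 z 0.0797
top lid 121 pix 177.2 179.2 cen [0.7117 0.6027] circ [0.7103 0.6014 0.0544] dia 0.048 z 0.0798
top white 129 pix 248.6 256.5 cen [0.4109 0.3245] circ [0.411  0.3308 0.0668] dia 0.0545 z 0.0869
top white 597 pix 394.7 209.3 cen [ 0.5942 -0.2595] circ [ 0.6051 -0.258   0.1269] dia 0.1133 z 0.0132
top mugtop 182 pix 248.8 257.0 cen [0.4046 0.3113] circ [0.4045 0.3105 0.0601] dia 0.0555 z 0.0877
top tintop 197 pix 250.3 257.4 cen [0.4035 0.3072] circ [0.4046 0.3098 0.0655] dia 0.0617 z 0.0861
top tintop 152 pix 265.4 228.3 cen [0.5137 0.2522] circ [0.5136 0.2522 0.0541] dia 0.0513 z 0.0803
counter z 0.0016695813722897856
scene coaster 340 pix 334.4 224.4 cen [ 0.5893 -0.0396] circ [ 0.5899 -0.0394  0.0993] dia 0.0956 z 0.012
scene white 221 pix 228.9 281.6 cen [ 0.1288 -0.1279] circ [ 0.1235 -0.1076  0.1376] dia 0.0627 z 0.0007
scene white 728 pix 366.8 258.4 cen [ 0.6034 -0.258 ] circ [ 0.
[... 569 characters left out ...]
 cen [0.8213 0.5704] circ [0.824  0.5705 0.0407] dia 0.0328 z 0.1701
scene mugtop 43 pix 269.2 194.2 cen [0.4015 0.1605] circ [0.4062 0.1726 0.0649] dia 0.0493 z 0.0906
scene mugtop 103 pix 256.0 174.1 cen [0.4028 0.3071] circ [0.3984 0.3025 0.0741] dia 0.059 z 0.0892
scene tintop 31 pix 268.1 196.0 cen [0.3962 0.1608] circ [0.3995 0.1697 0.0569] dia 0.032 z 0.0834
scene tintop 91 pix 286.1 175.7 cen [0.514  0.2488] circ [0.5125 0.2473 0.0619] dia 0.0539 z 0.0818
scene tintop 83 pix 255.4 176.5 cen [0.3974 0.3024] circ [0.4013 0.3043 0.0691] dia 0.0593 z 0.0855
scene beakrim 163 pix 267.5 180.2 cen [0.4056 0.1764] circ [0.4069 0.1769 0.0779] dia 0.0685 z 0.1386
counter z 0.004606142934064472
```

```bash
python3 - <<'E'
from h import *
t=np.load("top0.npz");s=np.load("scene0.npz")
a=cv2.resize(t["img"][220:275,195:300],None,fx=7.4,fy=7.4,interpolation=cv2.INTER_NEAREST); cv2.imwrite("pics/tz2.png",a[:,:,::-1])
b=cv2.resize(s["img"][150:215,245:305],None,fx=9,fy=9,interpolation=cv2.INTER_NEAREST); cv2.imwrite("pics/sz2.png",b[:,:,::-1])
hsv=cv2.cvtColor(t["img"],cv2.COLOR_RGB2HSV).astype(int)
m=((hsv[...,2]<110)&(hsv[...,1]>60)); m[:, :312]=0;m[:,425:]=0;m[:180]=0;m[258:]=0
cs=max(cont(m),key=cv2.contourArea)
p=ray(t,cs[:,0,:],.018)[:,:2]; print(cv2.minAreaRect((p*1000).astype(np.float32)))
for n,d in(("top",t),("scene",s)):
    g=d["img"].astype(int).min(-1)>150
    W=pts(d)
    roi=(abs(W[...,0]-.604)<.085)&(abs(W[...,1]+.258)<.08)
    cs=max(cont(g&roi),key=cv2.contourArea)
    p=ray(d,cs[:,0,:],.021)[:,:2]*1000
    print(n,"saucer",cv2.fitEllipse(p.astype(np.float32)))
E
```

```text
((562.3359375, -150.47454833984375), (254.22637939453125, 394.211181640625), 4.595159530639648)
top saucer ((606.0288696289062, -257.1055603027344), (128.23391723632812, 129.1930389404297), 22.712732315063477)
scene saucer ((607.2273559570312, -258.0596008300781), (130.8355712890625, 132.11280822753906), 31.982770919799805)
```

View pics/tz2.png

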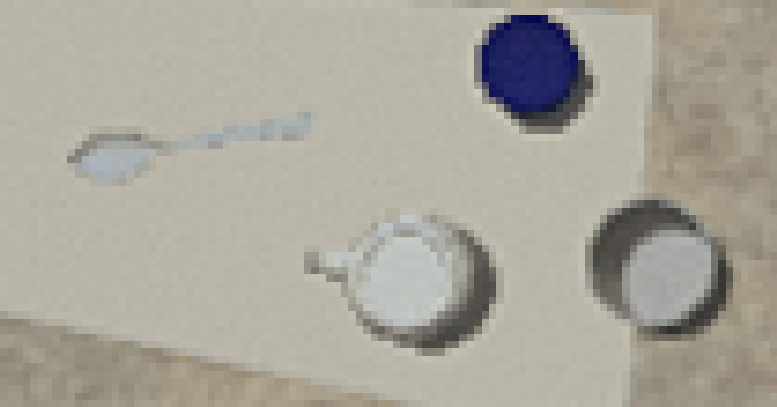

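View pics/sz2.png

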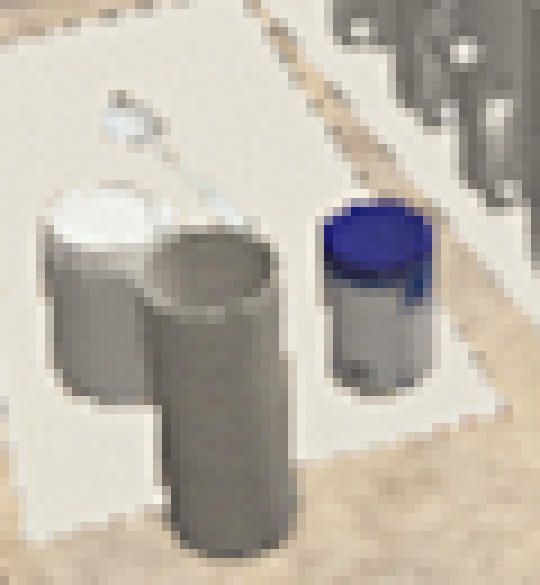

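```bash
python3 - <<'E'
from h import *
t=np.load("top0.npz");s=np.load("scene0.npz")
print("beaker top",ray(t,[282.95,255.2],.148)," scene",ray(s,[268.2,180.4],.148))
print("mug top",ray(t,[249.4,257.4],.09)," scene",ray(s,[256.5,173.8],.09))
print("px/mm check rim", proj(t,[[.4,.17-.032,.148],[.4,.17+.032,.148]]))
for n,d,r in(("top",t,(230,248,198,245)),("scene",s,(155,178,254,275))):
    im=d["img"].astype(int); m=np.zeros((400,640),bool); a=im[r[0]:r[1],r[2]:r[3]]
    m[r[0]:r[1],r[2]:r[3]]=(a[...,2]-a[...,0]>0)
    if n=="scene":continue
    v,u=np.nonzero(m); p=ray(d,np.c_[u,v],.006)[:,:2]; print(n,len(u),p.min(0),p.max(0))
    rc=cv2.minAreaRect((p*1000).astype(np.float32)); print(rc)
    h=p[p[:,1]<.385]; l=cv2.fitLine((h*1000).astype(np.float32),cv2.DIST_L2,0,.01,.01).ravel(); print(len(h),l,h.min(0),h.max(0))
    q=(p*1000) ; l=cv2.fitLine(q.astype(np.float32),cv2.DIST_L2,0,.01,.01).ravel();print(l, (p@(l[:2]))[[0]])
    w=p@l[:2]; print(w.min(),w.max(),w.max()-w.min())
    print(np.round(p[np.argsort(p[:,1])][::6],3).tolist())
for n,uv in(("tip",[203.9,241.35]),("end",[237.2,236.5])): print(n,ray(t,uv,.006))
for n,uv in(("tip",[245+103/9,150+120/9]),("end",[245+243/9,150+222/9])): print("sc",n,ray(s,uv,.006))
E
```

```text
beaker top [[0.40589871 0.17756679 0.148     ]]  scene [[0.4075745  0.17401199 0.148     ]]
mug top [[0.4029421  0.30909298 0.09      ]]  scene [[0.40503833 0.307775   0.09      ]]
px/mm check rim [[293.86072284 256.73101465]
 [276.18400373 256.9076405 ]]
top 64 [0.46694823 0.37976921] [0.49810199 0.50293194]
((480.5635986328125, 440.89080810546875), (17.17975616455078, 125.48068237304688), 8.282658576965332)
5 [ 9.6354902e-01 -2.6753181e-01  4.9328839e+02  3.8148132e+02] [0.49005477 0.37976921] [0.49810199 0.38391402]
[ 1.9955660e-01 -9.7988629e-01  4.8118628e+02  4.4666245e+02] [-0.27299867]
-0.3987814620108693 -0.2729986748310023 0.12578278717986696
[[0.49, 0.38], [0.494, 0.388], [0.494, 0.4], [0.49, 0.412], [0.487, 0.428], [0.483, 0.452], [0.475, 0.471], [0.467, 0.479], [0.475, 0.483], [0.479, 0.487], [0.475, 0.495]]
tip [[0.47386072 0.50745547 0.006     ]]
end [[0.49201833 0.37502852 0.006     ]]
sc tip [[0.46651232 0.48840416 0.006     ]]
sc end [[0.49719787 0.3759161  0.006     ]]
```

```bash
python3 - <<'E'
from h import *
t=np.load("top0.npz");s=np.load("scene0.npz")
a=cv2.resize(t["img"][300:400,100:240],None,fx=5,fy=5,interpolation=cv2.INTER_CUBIC); cv2.imwrite("pics/gt.png",a[:,:,::-1])
b=cv2.resize(s["img"][30:230,130:230],None,fx=3,fy=3,interpolation=cv2.INTER_CUBIC); cv2.imwrite("pics/gs.png",b[:,:,::-1])
print(proj(t,[[.1503,.5025,.193],[.1503,.5025,.26]]),proj(s,[[.1503,.5025,.193],[.1503,.5025,.26]]))
h=ray(t,[236.6,255.4],.045)[0];print("mug handle",h, np.degrees(np.arctan2(h[1]-.3085,h[0]-.404)))
E
```

```text
[[184.79602661 331.38444997]
 [177.89780656 333.80621535]] [[178.76092425 145.63688991]
 [175.31347588 131.74455988]]
mug handle [0.41403462 0.36680525 0.045     ] 80.23477699565619
```

View pics/gt.png

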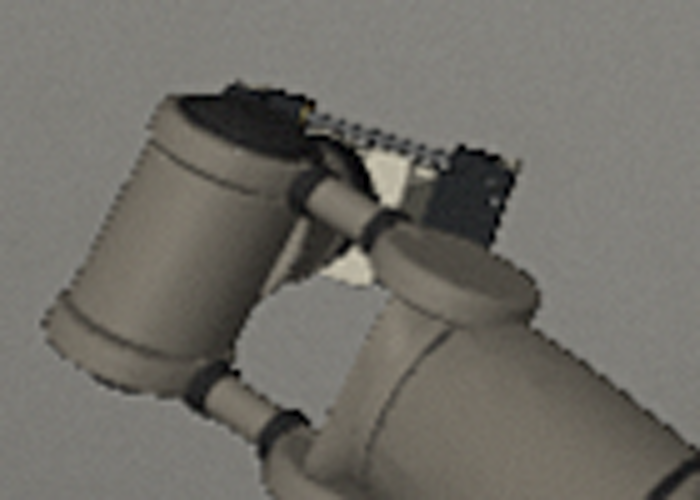

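View pics/gs.png

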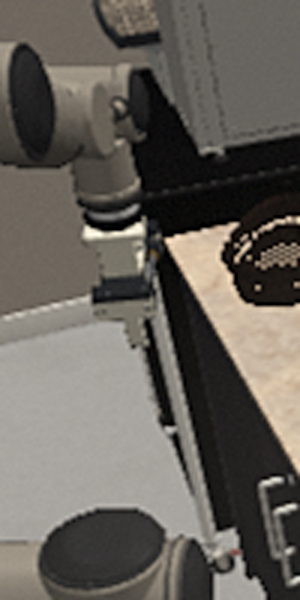

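```bash
cat >go.py <<'E'
import sys,numpy as np
from scipy.spatial.transform import Rotation as R
from cell import status
def go(x,y,z,yaw,tilt=0):
    s=status.observe(); Ro=R.from_euler('xyz',s['tool_rot']); 
    Rn=R.from_euler('z',yaw)*R.from_euler('x',np.pi)
    if tilt: Rn=R.from_rotvec([np.cos(yaw)*tilt,np.sin(yaw)*tilt,0])*Rn   # about tool x in world
    d=np.array([x,y,z])-s['tool_pos']; 
    rv=(Ro.inv()*Rn).as_rotvec()
    print("t",s['time'],"tcp",s['tool_pos'].round(4),"rot",s['tool_rot'].round(3),"F",s['contact_force'].round(1),"op",round(s['opening'],4),"q",s['qpos'].round(2))
    print("shift",Ro.inv().apply(d).round(4),"turn",rv.round(3), "dist",np.linalg.norm(d).round(3))
if __name__=="__main__": go(*map(float,sys.argv[1:]))
E
python3 go.py .4065 .176 .19 3.1416
```

```text
t 0.1 tcp [0.1504 0.5026 0.1922] rot [-3.14  -0.     2.851] F [-0.4 -0.1 -0.7] op 0.0914 q [ 1.13  0.34  1.52  0.    1.28 -0.15]
shift [-0.339  -0.2394  0.0025] turn [-0.001 -0.    -0.291] dist 0.415
```

jog_arm(series=[[1,[-0.01,-0.007,0],[0,0,-0.01]],[1,[-0.03,-0.021,0],[0,0,-0.03]],[1,[-0.061,-0.043,0],[0,0,-0.05]],[1,[-0.095,-0.067,0],[0,0,-0.08]],[1,[-0.129,-0.091,0],[0,0,-0.11]],[1,[-0.163,-0.115,0],[0,0,-0.14]],[1,[-0.197,-0.139,0],[0,0,-0.17]],[1,[-0.231,-0.163,0],[0,0,-0.2]],[1,[-0.265,-0.187,0],[0,0,-0.23]],[1,[-0.297,-0.21,0.001],[0,0,-0.26]],[1,[-0.322,-0.227,0.002],[0,0,-0.28]],[1,[-0.339,-0.239,0.0025],[0,0,-0.291]]], squeeze=15)

```text
time: 1.1
tool_pos: [0.4081, 0.1743, 0.19]
tool_rot: [-3.141, -0.0, 3.141]
contact_force: [-0.1, -0.5, -0.6]
opening: 0.0918
```

```bash
python3 go.py .4065 .176 .091 3.1416;  python3 - <<'E'
from h import *
from cell import eyes
d=eyes.read_camera("scene"); b=cv2.resize(d["img"][100:230,200:340],None,fx=5,fy=4.6); cv2.imwrite("pics/s1.png",b[:,:,::-1])
E
```

```text
t 1.1 tcp [0.4081 0.1743 0.19  ] rot [-3.141 -0.     3.141] F [-0.1 -0.5 -0.6] op 0.0918 q [ 0.23  0.2   1.74 -0.    1.21 -1.34]
shift [0.0016 0.0017 0.099 ] turn [-0.    -0.    -0.001] dist 0.099
```

View pics/s1.png

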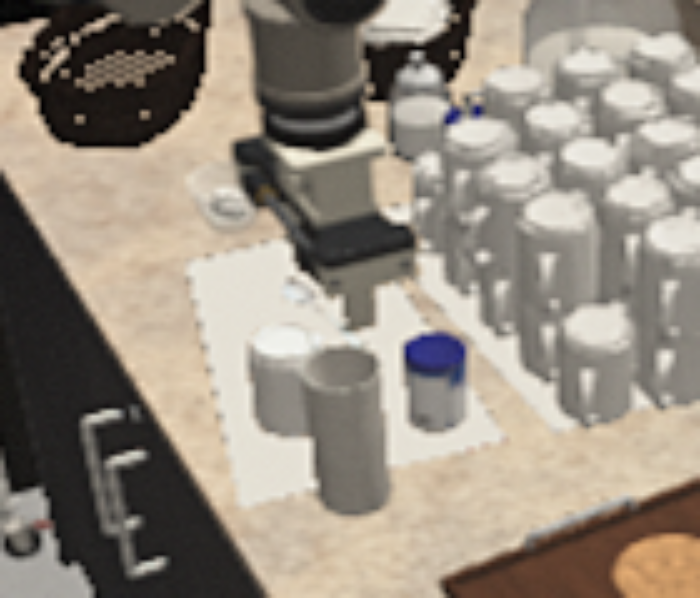

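jog_arm(series=[[1,[0,0,0.01],[0,0,0]],[1,[0,0,0.025],[0,0,0]],[1,[0,0,0.04],[0,0,0]],[1,[0,0,0.055],[0,0,0]],[1,[0,0,0.07],[0,0,0]],[1,[0,0,0.082],[0,0,0]],[1,[0,0,0.092],[0,0,0]],[1,[0,0,0.098],[0,0,0]],[1,[0,0,0.099],[0,0,0]],[1,[0,0,0.099],[0,0,0]]])

```text
time: 1.98
tool_pos: [0.4065, 0.1769, 0.0912]
tool_rot: [-3.142, -0.001, -3.141]
contact_force: [0.2, 0.0, -1.1]
opening: 0.0919
```

```bash
python3 go.py .4065 .176 .091 3.1416;  python3 - <<'E'
from h import *
from cell import eyes
d=eyes.read_camera("scene"); b=cv2.resize(d["img"][100:230,200:340],None,fx=5,fy=4.6); cv2.imwrite("pics/s2.png",b[:,:,::-1])
E
```

```text
t 1.9833 tcp [0.4065 0.1769 0.0912] rot [-3.142e+00 -1.000e-03 -3.141e+00] F [ 0.2  0.  -1.1] op 0.0919 q [ 0.24  0.32  1.88  0.    0.94 -1.33]
shift [ 0.     -0.0009  0.0002] turn [-0.    -0.001  0.   ] dist 0.001
```

View pics/s2.png

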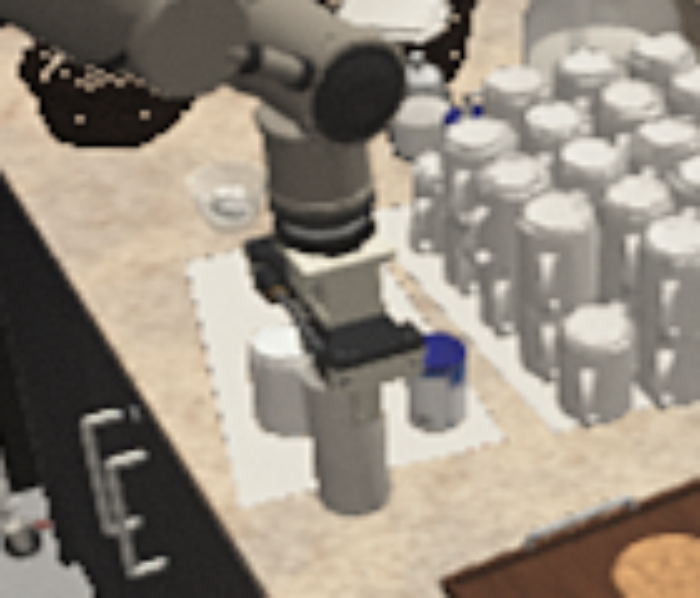

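jog_arm(series=[[0.6,[0,0,0],[0,0,0]],[0.5,[0,0,0],[0,0,0]],[0.4,[0,0,0],[0,0,0]],[0.3,[0,0,0],[0,0,0]],[0.2,[0,0,0],[0,0,0]],[0.1,[0,0,0],[0,0,0]],[0,[0,0,0],[0,0,0]],[-0.5,[0,0,0],[0,0,0]],[-1,[0,0,0],[0,0,0]],[-1,[0,0,0],[0,0,0]]], squeeze=20)

```text
time: 2.87
tool_pos: [0.407, 0.177, 0.0915]
tool_rot: [3.141, 0.001, -3.141]
contact_force: [0.3, 1.1, 3.8]
opening: 0.0629
```

jog_arm(series=[[-1,[0,0,-0.003],[0,0,0]],[-1,[0,0,-0.01],[0,0,0]],[-1,[0,0,-0.02],[0,0,0]],[-1,[0,0,-0.032],[0,0,0]],[-1,[0,0,-0.044],[0,0,0]],[-1,[0,0,-0.054],[0,0,0]],[-1,[0,0,-0.059],[0,0,0]],[-1,[0,0,-0.06],[0,0,0]]])

```text
time: 3.53
tool_pos: [0.4071, 0.1768, 0.1523]
tool_rot: [3.141, 0.002, -3.141]
contact_force: [-0.2, -0.8, -2.4]
opening: 0.0635
```

```bash
python3 go.py .589 -.039 .15 3.1416;  python3 - <<'E'
from h import *
from cell import eyes
d=eyes.read_camera("scene"); b=cv2.resize(d["img"][100:230,200:340],None,fx=5,fy=4.6); cv2.imwrite("pics/s3.png",b[:,:,::-1])
E
```

```text
t 3.5333 tcp [0.4071 0.1768 0.1523] rot [ 3.141e+00  2.000e-03 -3.141e+00] F [-0.2 -0.8 -2.4] op 0.0635 q [ 0.24  0.23  1.8  -0.    1.11 -1.33]
shift [-0.1818 -0.2159  0.0025] turn [0.    0.002 0.   ] dist 0.282
```

View pics/s3.png

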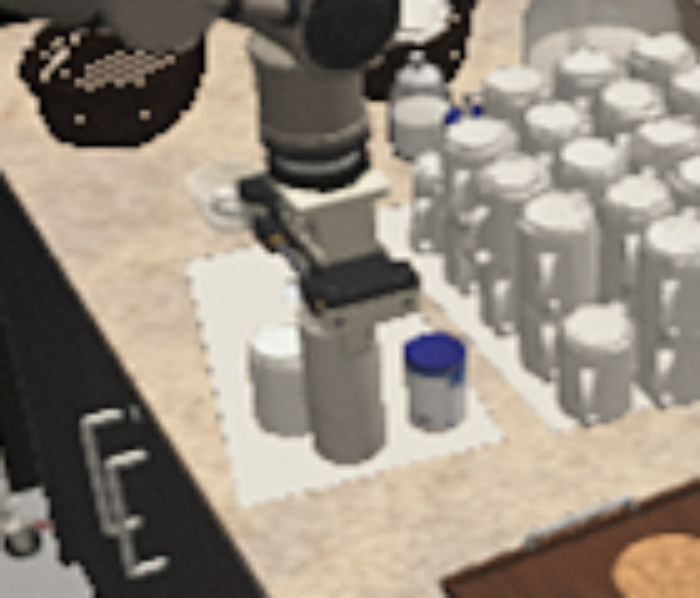

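jog_arm(series=[[-1,[-0.004,-0.004,0],[0,0,0]],[-1,[-0.014,-0.016,0],[0,0,0]],[-1,[-0.03,-0.035,0],[0,0,0]],[-1,[-0.05,-0.059,0],[0,0,0]],[-1,[-0.071,-0.084,0],[0,0,0]],[-1,[-0.092,-0.109,0],[0,0,0]],[-1,[-0.113,-0.134,0],[0,0,0]],[-1,[-0.134,-0.159,0],[0,0,0]],[-1,[-0.153,-0.182,0],[0,0,0]],[-1,[-0.168,-0.2,0],[0,0,0]],[-1,[-0.178,-0.212,0],[0,0,0]],[-1,[-0.182,-0.216,0],[0,0,0]]])

```text
time: 4.58
tool_pos: [0.5896, -0.0418, 0.1498]
tool_rot: [-3.141, -0.001, 3.14]
contact_force: [0.1, -0.4, -1.5]
opening: 0.0632
```

jog_arm(series=[[-1,[0,0,0],[0,0,0]],[-1,[0,0,0],[0,0,0]],[-1,[0,0,0],[0,0,0]]])

```text
time: 4.83
tool_pos: [0.588, -0.0382, 0.151]
tool_rot: [3.141, -0.001, -3.141]
contact_force: [0.6, -0.6, -2.2]
opening: 0.0632
```

```bash
python3 go.py .589 -.039 .104 3.1416;  python3 - <<'E'
from h import *
from cell import eyes
for n in("scene","top"):
  d=eyes.read_camera(n); np.savez(n+"1.npz",**d)
  r=(130,250,270,410) if n=="scene" else (160,270,280,430)
  b=cv2.resize(d["img"][r[0]:r[1],r[2]:r[3]],None,fx=5,fy=5); cv2.imwrite(f"pics/{n}4.png",b[:,:,::-1])
E
```

```text
t 4.8333 tcp [ 0.588  -0.0382  0.151 ] rot [ 3.141e+00 -1.000e-03 -3.141e+00] F [ 0.6 -0.6 -2.2] op 0.0632 q [-0.2   0.49  1.4   0.    1.25 -1.77]
shift [-0.0011 -0.0009  0.047 ] turn [ 0.001 -0.001  0.001] dist 0.047
```

View pics/scene4.png

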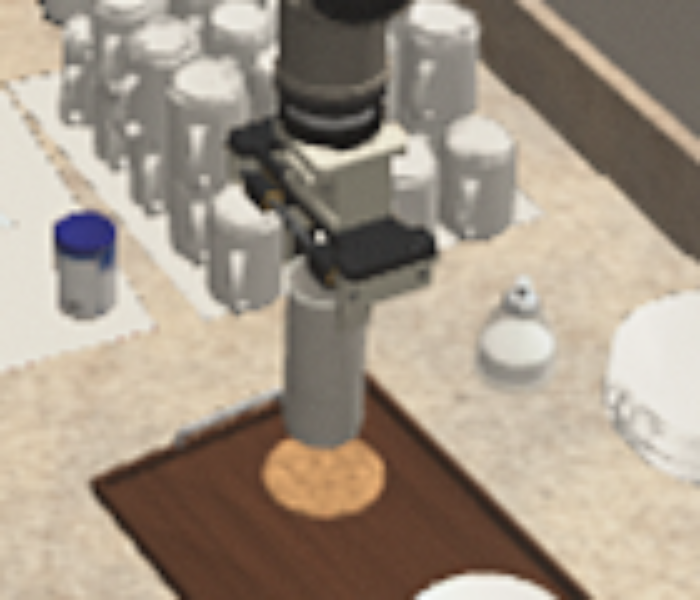

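View pics/top4.png

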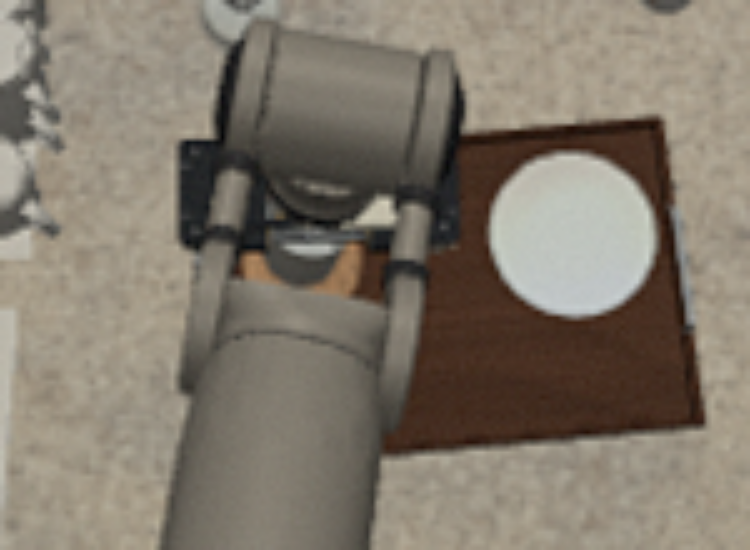

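```bash
python3 - <<'E'
from h import *
s=np.load("scene1.npz")
a=np.linspace(0,6.28,60); c=lambda x,y,z:proj(s,np.c_[x+.032*np.cos(a),y+.032*np.sin(a),z+0*a])
q=c(.588,-.0382,.0598); print(q.min(0),q.max(0)); q=c(.588,-.0382,.011); print(q.min(0),q.max(0))
b=(s["img"][:,:,:].copy()); 
for p in q.astype(int): b[p[1],p[0]]=(255,0,0)
for p in c(.588,-.0382,.0598).astype(int): b[p[1],p[0]]=(0,255,0)
cv2.imwrite("pics/o.png",cv2.resize(b[180:250,290:390],None,fx=8,fy=8,interpolation=cv2.INTER_NEAREST)[:,:,::-1])
E
```

```text
[325.92575312 209.62569628] [342.40997575 220.85176891]
[325.82943995 218.65397282] [342.01630926 229.9267332 ]
```

View pics/o.png

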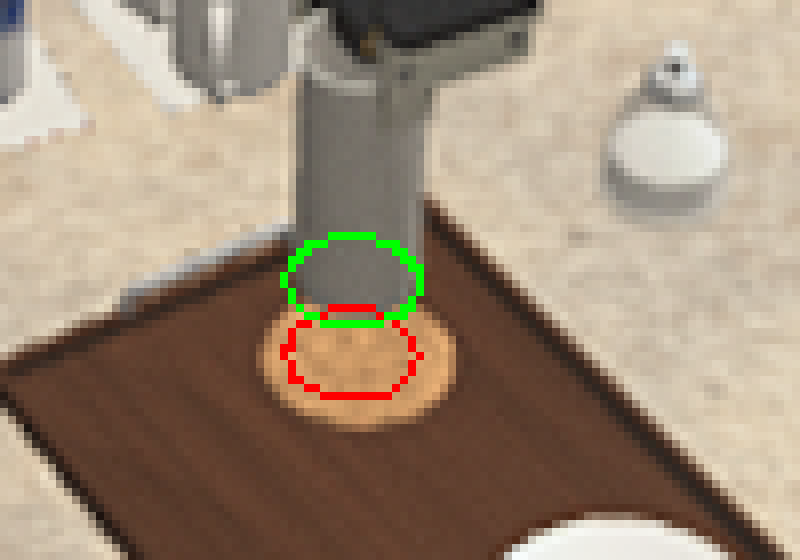

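```bash
python3 - <<'E'
from h import *
s=np.load("scene0.npz")
a=np.linspace(0,6.28,60); c=lambda s,x,y,z:proj(s,np.c_[x+.032*np.cos(a),y+.032*np.sin(a),z+0*a])
for z in(0,.148):
  q=c(s,.4065,.1765,z); print(z,q.min(0),q.max(0))
s1=np.load("scene1.npz")
for n,d,r in(("0",s,(170,218,250,290)),("1",s1,(195,225,315,355))):
    im=d["img"].astype(int); sat=im.max(-1)-im.min(-1)
    m=np.zeros((400,640),bool); m[r[0]:r[1],r[2]:r[3]]=((sat<22)&(im.max(-1)<135))[r[0]:r[1],r[2]:r[3]]
    cs=max(cont(m),key=cv2.contourArea); print(n,cv2.boundingRect(cs))
    for v in range(r[1]-22,r[1]): 
        u=np.nonzero(m[v])[0]; print(v,u.min() if len(u) else None,u.max() if len(u) else None,end="; ")
    print()
E
```

```text
0 [262.66419117 203.08992119] [278.24172681 213.44177746]
0.148 [259.46353914 175.12653434] [275.90899385 185.27030131]
0 (260, 176, 17, 36)
196 263 274; 197 263 276; 198 263 276; 199 263 276; 200 263 276; 201 263 276; 202 263 276; 203 263 276; 204 264 275; 205 264 276; 206 264 276; 207 264 276; 208 264 276; 209 265 276; 210 266 275; 211 268 272; 212 None None; 213 None None; 214 None None; 215 None None; 216 None None; 217 None None; 
1 (325, 195, 30, 24)
203 327 341; 204 327 342; 205 327 342; 206 327 342; 207 327 343; 208 327 344; 209 325 345; 210 326 346; 211 319 347; 212 324 348; 213 322 349; 214 327 350; 215 317 351; 216 315 352; 217 329 353; 218 331 354; 219 None None; 220 None None; 221 None None; 222 None None; 223 None None; 224 None None;
```

jog_arm(series=[[-1,[0,0,0.006],[0,0,0]],[-1,[0,0,0.014],[0,0,0]],[-1,[0,0,0.022],[0,0,0]],[-1,[0,0,0.03],[0,0,0]],[-1,[0,0,0.037],[0,0,0]],[-1,[0,0,0.042],[0,0,0]],[-1,[0,0,0.045],[0,0,0]],[-1,[0,0,0.047],[0,0,0]],[-1,[0,0,0.048],[0,0,0]],[-1,[0,0,0.048],[0,0,0]],[-1,[0,0,0.048],[0,0,0]]])

```text
time: 5.85
tool_pos: [0.589, -0.0392, 0.1036]
tool_rot: [-3.142, 0.001, -3.141]
contact_force: [0.5, 1.0, -1.7]
opening: 0.0635
```

jog_arm(series=[[-1,[0,0,0.001],[0,0,0]],[-1,[0,0,0.0012],[0,0,0]],[-1,[0,0,0.0012],[0,0,0]]])

```text
time: 6.1
tool_pos: [0.5891, -0.0392, 0.1026]
tool_rot: [-3.142, 0.001, -3.141]
contact_force: [0.4, -0.4, -0.1]
opening: 0.0631
```

Force unloaded (contact). Release slowly.

jog_arm(series=[[0.4,[0,0,0],[0,0,0]],[0.45,[0,0,0],[0,0,0]],[0.5,[0,0,0],[0,0,0]],[0.6,[0,0,0],[0,0,0]],[0.75,[0,0,0],[0,0,0]],[0.9,[0,0,0],[0,0,0]],[1,[0,0,0],[0,0,0]],[1,[0,0,0],[0,0,0]]])

```text
time: 6.77
tool_pos: [0.5888, -0.0392, 0.1021]
tool_rot: [3.142, 0.0, -3.141]
contact_force: [0.2, -0.7, 0.2]
opening: 0.0912
```

jog_arm(series=[[1,[0,0,-0.008],[0,0,0]],[1,[0,0,-0.025],[0,0,0]],[1,[0,0,-0.045],[0,0,0]],[1,[0,0,-0.065],[0,0,0]],[1,[0,0,-0.085],[0,0,0]],[1,[0,0,-0.1],[0,0,0]],[1,[0,0,-0.107],[0,0,0]],[1,[0,0,-0.11],[0,0,0]]])

```text
time: 7.43
tool_pos: [0.5893, -0.0393, 0.2139]
tool_rot: [-3.141, 0.003, -3.141]
contact_force: [-0.5, 0.3, -0.1]
opening: 0.0919
```

```bash
python3 go.py .404 .3085 .15 1.396;  python3 - <<'E'
from h import *
from cell import eyes
d=eyes.read_camera("scene"); np.savez("scene2.npz",**d)
b=d["img"][150:250,270:410]; b=cv2.resize(b,None,fx=5,fy=5,interpolation=cv2.INTER_NEAREST); cv2.imwrite("pics/s5.png",b[:,:,::-1])
E
```

```text
t 7.4333 tcp [ 0.5893 -0.0393  0.2139] rot [-3.141e+00  3.000e-03 -3.141e+00] F [-0.5  0.3 -0.1] op 0.0919 q [-0.2   0.45  1.3   0.    1.39 -1.77]
shift [0.1855 0.3478 0.0632] turn [0.002 0.002 1.746] dist 0.399
```

View pics/s5.png

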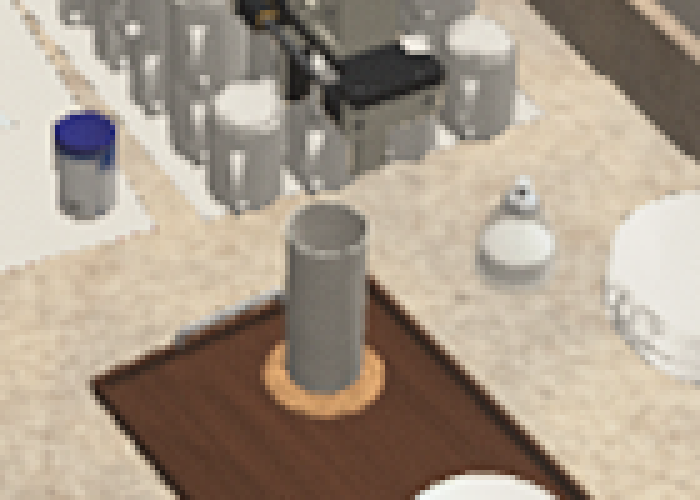

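jog_arm(series=[[1,[0.005,0.009,0],[0,0,0.08]],[1,[0.018,0.032,0],[0,0,0.2]],[1,[0.034,0.063,0],[0,0,0.32]],[1,[0.051,0.096,0],[0,0,0.44]],[1,[0.068,0.128,0],[0,0,0.56]],[1,[0.085,0.16,0],[0,0,0.68]],[1,[0.102,0.192,0],[0,0,0.8]],[1,[0.119,0.224,0],[0,0,0.92]],[1,[0.136,0.256,0],[0,0,1.04]],[1,[0.153,0.288,0],[0,0,1.16]],[1,[0.168,0.315,0],[0,0,1.28]],[1,[0.178,0.335,0],[0,0,1.4]]])

```text
time: 8.48
tool_pos: [0.4085, 0.2975, 0.2111]
tool_rot: [-3.139, 0.0, 1.753]
contact_force: [1.0, 0.4, -0.5]
opening: 0.0917
```

```bash
python3 go.py .404 .3085 .15 1.396; python3 - <<'E'
from h import *
from cell import eyes
d=eyes.read_camera("scene"); np.savez("scene2.npz",**d)
b=d["img"][100:230,200:340]; b=cv2.resize(b,None,fx=5,fy=4.6); cv2.imwrite("pics/s6.png",b[:,:,::-1])
E
```

```text
t 8.4833 tcp [0.4085 0.2975 0.2111] rot [-3.139  0.     1.753] F [ 1.   0.4 -0.5] op 0.0917 q [0.48 0.29 1.54 0.   1.31 0.3 ]
shift [ 0.0116 -0.0023  0.0611] turn [-0.002  0.     0.357] dist 0.062
```

View pics/s6.png

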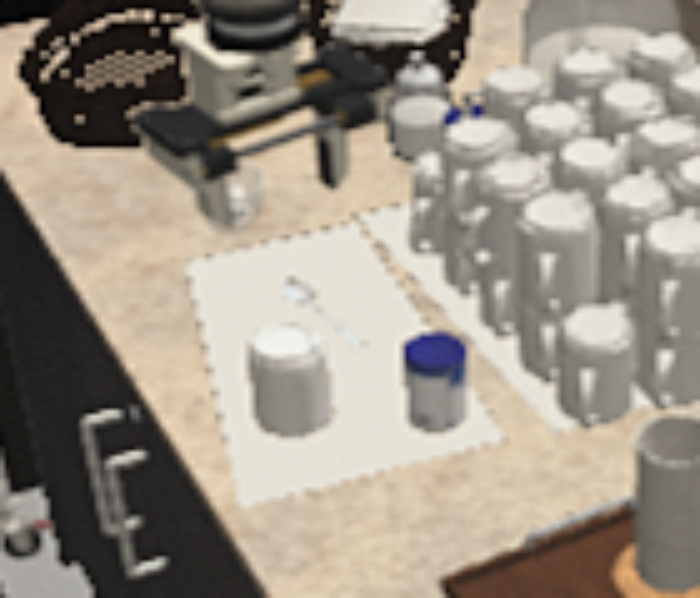

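```bash
python3 - <<'E'
from h import *
s=np.load("scene2.npz"); a=np.linspace(0,6.28,90)
for z,r in((0.005,.035),(.045,.035),(.085,.033)):
    q=proj(s,np.c_[.404+r*np.cos(a),.3085+r*np.sin(a),z+0*a]); print(z,q.min(0).round(1),q.max(0).round(1))
for v in (178,182,186,190,192,193,194,195,196): print(v,s["img"][v,245:272].min(-1))
print("spoon",ray(s,[[256.4,162],[273,174.6]],.006))
E
```

```text
0.005 [249.9 184.3] [266.2 194.6]
0.045 [248.9 177.1] [265.5 187.4]
0.085 [248.4 170. ] [264.2 179.6]
178 [213 214 217 222 175 124 149 134 148 160 160 164 171 177 182 199 203 197
 174 158 200 219 214 213 214 214 213]
182 [215 213 214 220 185 117 111 117 120 129 130 130 132 133 130 131 141 148
 153 159 163 199 219 214 215 214 214]
186 [215 213 214 215 224 174 105 118 121 123 128 130 129 130 129 129 135 143
 152 158 163 197 217 215 215 215 213]
190 [220 215 214 215 221 183 115 115 121 126 129 130 129 131 132 129 135 141
 154 161 165 187 210 215 215 214 214]
192 [219 216 214 214 215 224 180 112 114 123 127 131 132 131 131 129 130 138
 150 151 175 210 216 214 214 213 212]
193 [221 217 215 214 214 217 210 161 108 109 120 125 128 129 129 124 126 136
 177 200 211 217 214 214 214 214 213]
194 [204 217 215 214 214 216 220 208 192 193 161 124 126 143 142 124 170 198
 209 219 216 214 215 214 214 214 214]
195 [189 220 215 213 215 214 216 217 220 222 207 194 196 201 202 194 210 220
 217 217 214 215 214 215 214 213 213]
196 [195 217 215 214 215 213 213 214 214 214 217 220 221 217 220 217 216 214
 215 213 215 213 213 214 214 214 214]
spoon [[0.4701391  0.49831861 0.006     ]
 [0.50137393 0.37431383 0.006     ]]
```

jog_arm(series=[[1,[0.006,-0.001,0.01],[0,0,0.12]],[1,[0.011,-0.002,0.03],[0,0,0.24]],[1,[0.011,-0.002,0.05],[0,0,0.34]],[1,[0.011,-0.002,0.061],[0,0,0.357]],[1,[0.011,-0.002,0.061],[0,0,0.357]],[1,[0.011,-0.002,0.061],[0,0,0.357]]])

```text
time: 9.03
tool_pos: [0.4062, 0.3058, 0.1502]
tool_rot: [-3.14, 0.002, 1.402]
contact_force: [0.0, -0.1, -0.4]
opening: 0.092
```

```bash
python3 go.py .404 .3085 .036 1.396
```

```text
t 9.0333 tcp [0.4062 0.3058 0.1502] rot [-3.140e+00  2.000e-03  1.402e+00] F [ 0.  -0.1 -0.4] op 0.092 q [0.49 0.35 1.63 0.   1.16 0.66]
shift [ 0.0025 -0.0024  0.1142] turn [-0.002  0.002  0.006] dist 0.114
```

jog_arm(series=[[1,[0.002,-0.002,0.008],[0,0,0]],[1,[0.0025,-0.0024,0.024],[0,0,0]],[1,[0.0025,-0.0024,0.042],[0,0,0]],[1,[0.0025,-0.0024,0.06],[0,0,0]],[1,[0.0025,-0.0024,0.078],[0,0,0]],[1,[0.0025,-0.0024,0.094],[0,0,0]],[1,[0.0025,-0.0024,0.106],[0,0,0]],[1,[0.0025,-0.0024,0.112],[0,0,0]],[1,[0.0025,-0.0024,0.114],[0,0,0]],[1,[0.0025,-0.0024,0.114],[0,0,0]],[1,[0.0025,-0.0024,0.114],[0,0,0]]])

```text
time: 9.95
tool_pos: [0.4054, 0.3095, 0.0379]
tool_rot: [3.14, -0.001, 1.4]
contact_force: [0.1, -0.3, -0.3]
opening: 0.092
```

```bash
python3 go.py .404 .3085 .036 1.396; python3 - <<'E'
from h import *
from cell import eyes
d=eyes.read_camera("scene"); np.savez("scene3.npz",**d)
b=d["img"][100:230,200:340]; b=cv2.resize(b,None,fx=5,fy=4.6); cv2.imwrite("pics/s7.png",b[:,:,::-1])
E
```

```text
t 9.95 tcp [0.4054 0.3095 0.0379] rot [ 3.14e+00 -1.00e-03  1.40e+00] F [ 0.1 -0.3 -0.3] op 0.092 q [0.5  0.5  1.77 0.   0.88 0.67]
shift [-0.0012 -0.0012  0.0019] turn [ 0.001 -0.001  0.004] dist 0.003
```

View pics/s7.png

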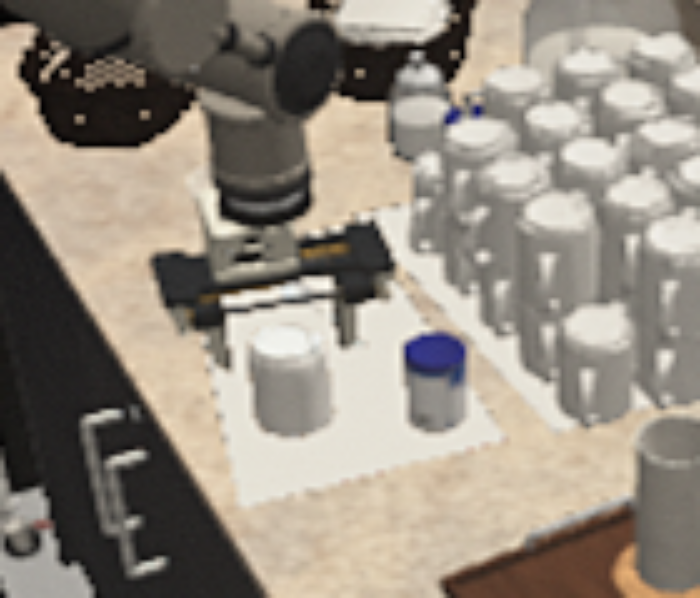

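```bash
python3 - <<'E'
from h import *
from cell import eyes
d=eyes.read_camera("scene"); d2=eyes.read_camera("top")
q=proj(d,[[.355,.3175,.038],[.456,.301,.038],[.355,.3175,.104],[.456,.301,.104],[.4054,.3095,.038]]);print(q,(q-[200,100])*[5,4.6])
b=d["img"][100:230,200:340]; b=cv2.resize(b,None,fx=5,fy=4.6); cv2.imwrite("pics/s8.png",b[:,:,::-1])
b=d2["img"][200:300,190:330]; b=cv2.resize(b,None,fx=5,fy=5); cv2.imwrite("pics/t8.png",b[:,:,::-1])
E
```

```text
[[245.71698598 185.57296332]
 [269.34582298 180.92609456]
 [243.97783987 173.22482599]
 [268.17242722 168.64667362]
 [257.57043583 183.20749398]] [[228.5849299  393.63563128]
 [346.72911489 372.26003496]
 [219.88919937 336.83419956]
 [340.86213609 315.77469867]
 [287.85217916 382.75447229]]
```

View pics/s8.png

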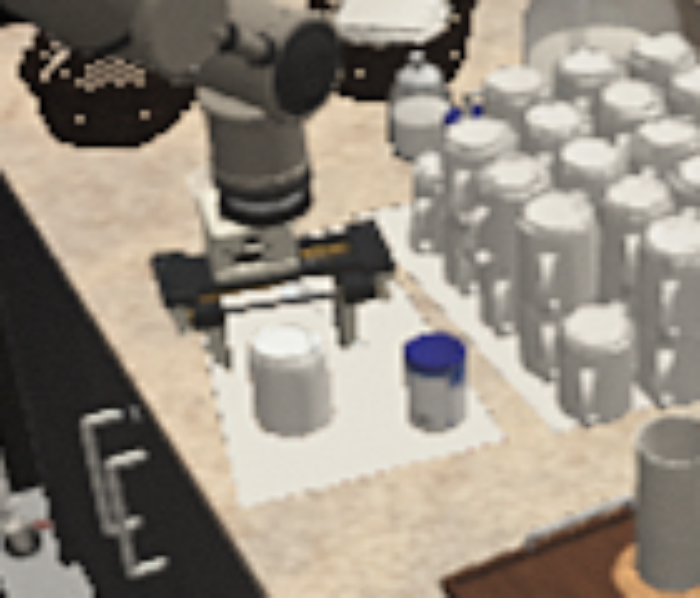

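View pics/t8.png

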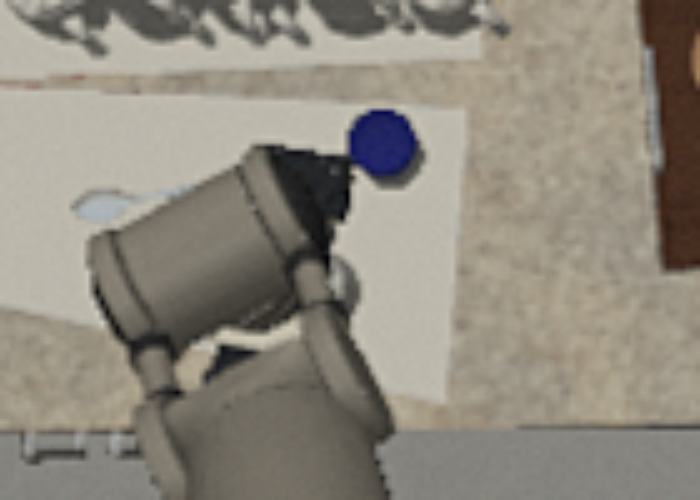

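```bash
python3 - <<'E'
from h import *
d=np.load("scene2.npz"); d3=np.load("scene3.npz")
q=proj(d,[[.5893,-.0393-.055,.2139]]); print("s5 tip pred",(q-[270,150])*5)
c,s=np.cos(1.753),np.sin(1.753)
for k in(-.055,.055): print("s6",(proj(d,[[.4085+s*k,.2975-c*k,.211]])-[200,100])*[5,4.6])
W=pts(d3)
r=slice(150,182)
# gripper points in scene3: near fingers
m=(W[...,2]>.025)&(W[...,2]<.2)&(W[...,0]>.3)&(W[...,0]<.5)&(W[...,1]>.28)&(W[...,1]<.42); 
v,u=np.nonzero(m)
for col in(244,245,246,268,269,270):
    print(col,[(vv,*W[vv,col].round(3)) for vv in range(160,190,2)])
E
```

```text
s5 tip pred [[364.4329107  214.56319315]]
s6 [[217.17563163 256.91235158]]
s6 [[335.29903122 212.88782342]]
244 [(160, np.float64(0.357), np.float64(0.296), np.float64(0.184)), (162, np.float64(0.356), np.float64(0.297), np.float64(0.175)), (164, np.float64(0.417), np.float64(0.52), np.float64(-0.002)), (166, np.float64(0.351), np.float64(0.287), np.float64(0.163)), (168, np.float64(0.35), np.float64(0.288), np.float64(0.153)), (170, np.float64(0.347), np.float64(0.281), np.float64(0.148)), (172, np.float64(0.356), np.float64(0.317), np.float64(0.111)), (174, np.float64(0.353), np.float64(0.311), np.float64(0.105)), (176, np.float64(0.351), np.float64(0.308), np.float64(0.098)), (178, np.float64(0.351), np.float64(0.314), np.float64(0.083)), (180, np.float64(0.375), np.float64(0.406), np.float64(-0.001)), (182, np.float64(0.369), np.float64(0.389), np.float64(0.001)), (184, np.float64(0.365), np.float64(0.379), np.float64(-0.001)), (186, np.float64(0.359), np.float64(0.359), np.float64(0.004)), (188, np.float64(0.355), np.float64(0.35), np.float64(0.001))]
245 [(160, np.float64(0.36)
[... 4080 characters left out ...]
168, np.float64(0.461), np.float64(0.291), np.float64(0.112)), (170, np.float64(0.46), np.float64(0.292), np.float64(0.101)), (172, np.float64(0.459), np.float64(0.291), np.float64(0.092)), (174, np.float64(0.491), np.float64(0.384), np.float64(0.006)), (176, np.float64(0.483), np.float64(0.363), np.float64(0.012)), (178, np.float64(0.481), np.float64(0.359), np.float64(0.004)), (180, np.float64(0.475), np.float64(0.346), np.float64(0.004)), (182, np.float64(0.468), np.float64(0.329), np.float64(0.008)), (184, np.float64(0.467), np.float64(0.327), np.float64(-0.001)), (186, np.float64(0.461), np.float64(0.315), np.float64(-0.002)), (188, np.float64(0.455), np.float64(0.3), np.float64(-0.0))]
```

```bash
python3 - <<'E'
from h import *
d3=np.load("scene3.npz"); s1=np.load("scene1.npz")
b=d3["img"][155:200,235:280]; cv2.imwrite("pics/f.png",cv2.resize(b,None,fx=13,fy=13,interpolation=cv2.INTER_NEAREST)[:,:,::-1])
W=pts(d3)
for v in range(168,190): print(v," ".join(f"{int(1000*z):4d}" if z==z else " nan" for z in W[v,238:276,2]))
q=proj(s1,[[.588,-.0382-.032-.01,.151],[.588,-.0382-.042,.151+.04],[.588,-.0382-.042,.151+.066]]); print((q-[290,180])*8)
E
```

```text
168  160  162  158  162  154  152  152    0    9    4   -1    5    0    2   -6    2    3    0    7   -4   11    2    0    2    3    1    6    7   99  114  111  112  112   -2    5    2    5   -2
169  159  158  150  154  152  151  149    3    1    7    2    2    1    0    1    7   -1   -1    1    8   -4   -8    1    2    0    1    3   13   93  109  112  103  109    3    6    0    5    6
170  152  151  153  144  143  149  147   -1    0   -1    4    5   -1   -3    5   94   92   92   92   92   88   91   88    0    0    2    0    2    6  105  105  104  101    0    4    2    6    3
171  148  142  121  126  120  117  119   -1   -4    2    2    7    7   90   88   91   89   79   90   83   87   88   92   92   97    6    0    3    1   94  100   93   97    5   -1    3   -3    4
172   11    0  120  120  115  115  110   -4   -1    0    2    2   95   88   90   89   87   86  nan   86   89   90   85   90   97    5   -3    2    2   91   96   91   92   -1    4   -1    6   -1
173    0    4    1  114  113  112  112    5    1    2    0    4   90   89   86   95   83   92   86   85   86   87   90   80   92  
[... 2555 characters left out ...]
   -2    1    3    3    3    4
187    3   -2    3    1   -1    2    3    8   -2    1   -1    2   33   37   32   35   42   41   39   41   47   42   39   30   36   34   28   21   -3   -1    2    4    3    5   -5    5   -5    0
188    5    0   -4   10    6    8    1    3    8    6   -1    1   24   28   32   34   37   36   38   37   32   35   38   38   32   30   25   19    9    0    0    0    0    2    2    0    0    5
189    5    7    0   -1    1    3    0    3    5    0    5    1   22   20   29   31   30   24   31   31   27   26   25   28   27   19   13   14    3    6    0    3    6    3    0    3    4    5
[[401.09108618 191.20036325]
 [403.61006864 125.06468703]
 [405.29138176  80.92194995]]
```

View pics/f.png

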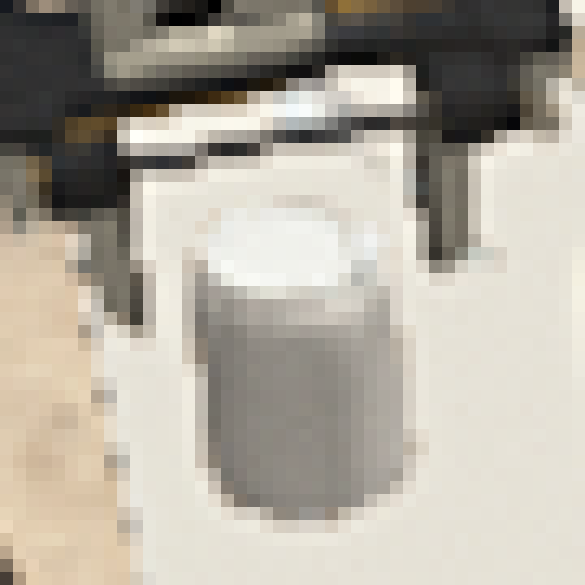

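jog_arm(series=[[1,[-0.001,-0.001,0.004],[0,0,0]],[1,[-0.001,-0.001,0.007],[0,0,0]],[0.8,[-0.001,-0.001,0.007],[0,0,0]],[0.7,[-0.001,-0.001,0.007],[0,0,0]],[0.6,[-0.001,-0.001,0.007],[0,0,0]],[0.5,[-0.001,-0.001,0.007],[0,0,0]],[0.3,[-0.001,-0.001,0.007],[0,0,0]],[0,[-0.001,-0.001,0.007],[0,0,0]],[-1,[-0.001,-0.001,0.007],[0,0,0]],[-1,[-0.001,-0.001,0.007],[0,0,0]]], squeeze=22)

```text
time: 10.93
tool_pos: [0.4046, 0.3086, 0.0306]
tool_rot: [3.14, -0.001, 1.4]
contact_force: [3.4, 0.7, 3.3]
opening: 0.0659
```

```bash
python3 go.py .404 .3085 .03 1.396; python3 - <<'E'
from h import *
from cell import eyes
d3=eyes.read_camera("scene")
b=d3["img"][155:200,235:280]; cv2.imwrite("pics/f2.png",cv2.resize(b,None,fx=13,fy=13,interpolation=cv2.INTER_NEAREST)[:,:,::-1])
E
```

```text
t 10.9333 tcp [0.4046 0.3086 0.0306] rot [ 3.14e+00 -1.00e-03  1.40e+00] F [3.4 0.7 3.3] op 0.0659 q [ 0.5   0.51  1.78 -0.    0.86  0.67]
shift [-0.0002 -0.0006  0.0006] turn [ 0.002 -0.001  0.004] dist 0.001
```

View pics/f2.png

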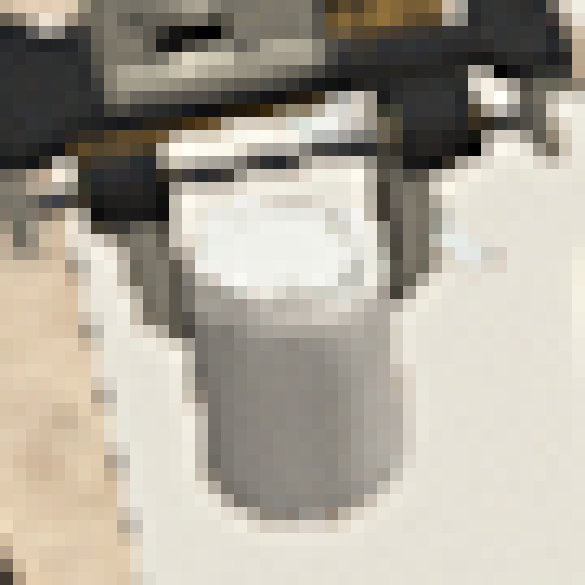

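jog_arm(series=[[-1,[0,0,0],[0,0,0]],[-1,[0,0,-0.002],[0,0,0]],[-1,[0,0,-0.006],[0,0,0]],[-1,[0,0,-0.012],[0,0,0]],[-1,[0,0,-0.018],[0,0,0]],[-1,[0,0,-0.02],[0,0,0]],[-1,[0,0,-0.02],[0,0,0]]], squeeze=30)

```text
time: 11.57
tool_pos: [0.4038, 0.3085, 0.0508]
tool_rot: [3.141, -0.001, 1.4]
contact_force: [-0.5, 1.3, -3.4]
opening: 0.0658
```

```bash
python3 go.py .404 .3085 .11 1.396; python3 - <<'E'
from h import *
from cell import eyes
d3=eyes.read_camera("scene")
b=d3["img"][145:200,235:280]; cv2.imwrite("pics/f3.png",cv2.resize(b,None,fx=11,fy=11,interpolation=cv2.INTER_NEAREST)[:,:,::-1])
E
```

```text
t 11.5667 tcp [0.4038 0.3085 0.0508] rot [ 3.141e+00 -1.000e-03  1.400e+00] F [-0.5  1.3 -3.4] op 0.0658 q [0.5  0.47 1.76 0.   0.91 0.67]
shift [ 0.      0.0003 -0.0592] turn [ 0.001 -0.001  0.004] dist 0.059
```

View pics/f3.png

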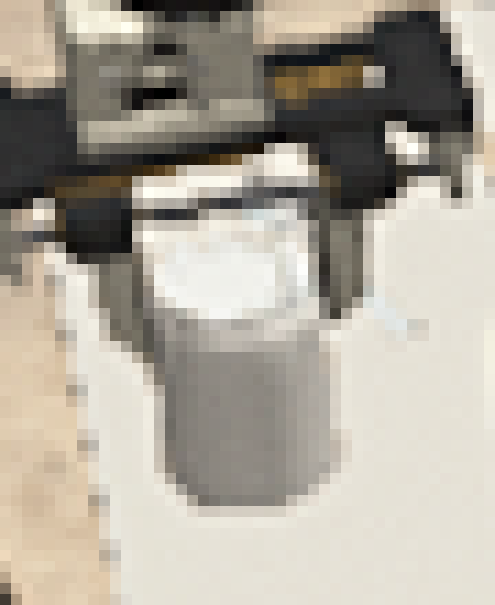

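```bash
python3 go.py .43 -.14 .12 .6
```

```text
t 11.6167 tcp [0.4036 0.3084 0.0504] rot [ 3.141 -0.     1.4  ] F [ 0.3  0.4 -3.6] op 0.0657 q [0.5  0.48 1.76 0.   0.91 0.67]
shift [-0.4374  0.1021 -0.0697] turn [ 0.  -0.   0.8] dist 0.455
```

jog_arm(series=[[-1,[0,0,-0.008],[0,0,0]],[-1,[0,0,-0.024],[0,0,0]],[-1,[-0.004,0.001,-0.042],[0,0,0]],[-1,[-0.016,0.004,-0.058],[0,0,0]],[-1,[-0.037,0.009,-0.067],[0,0,0]],[-1,[-0.064,0.015,-0.07],[0,0,0]],[-1,[-0.095,0.022,-0.07],[0,0,0]],[-1,[-0.128,0.03,-0.07],[0,0,0]],[-1,[-0.162,0.038,-0.07],[0,0,0]],[-1,[-0.196,0.046,-0.07],[0,0,0]],[-1,[-0.23,0.054,-0.07],[0,0,0]],[-1,[-0.264,0.062,-0.07],[0,0,0]]])

```text
time: 12.62
tool_pos: [0.4196, 0.0361, 0.1206]
tool_rot: [3.141, -0.0, 1.4]
contact_force: [0.6, -0.3, -3.5]
opening: 0.0656
```

jog_arm(series=[[-1,[-0.034,0.008,0],[0,0,0]],[-1,[-0.067,0.016,0],[0,0,0]],[-1,[-0.098,0.023,0],[0,0,0]],[-1,[-0.126,0.029,0],[0,0,0]],[-1,[-0.148,0.035,0],[0,0,0]],[-1,[-0.163,0.038,0],[0,0,0]],[-1,[-0.171,0.04,0],[0,0,0]],[-1,[-0.173,0.04,0],[0,0,0]]])

```text
time: 13.28
tool_pos: [0.43, -0.1408, 0.1203]
tool_rot: [3.141, 0.0, 1.398]
contact_force: [0.4, 0.2, -3.9]
opening: 0.0656
```

```bash
python3 go.py .607 -.258 .09 .077
```

```text
t 13.2833 tcp [ 0.43   -0.1408  0.1203] rot [3.141 0.    1.398] F [ 0.4  0.2 -3.9] op 0.0656 q [-0.49  0.29  1.82 -0.    1.03 -0.31]
shift [-0.0851  0.1944  0.0303] turn [ 0.    -0.     1.321] dist 0.214
```

jog_arm(series=[[-1,[-0.002,0.005,0],[0,0,0.06]],[-1,[-0.008,0.018,0],[0,0,0.17]],[-1,[-0.016,0.036,0],[0,0,0.29]],[-1,[-0.025,0.057,0],[0,0,0.41]],[-1,[-0.034,0.078,0],[0,0,0.53]],[-1,[-0.043,0.099,0],[0,0,0.65]],[-1,[-0.052,0.12,0],[0,0,0.77]],[-1,[-0.061,0.14,0.004],[0,0,0.89]],[-1,[-0.07,0.16,0.009],[0,0,1.01]],[-1,[-0.077,0.177,0.015],[0,0,1.13]],[-1,[-0.082,0.188,0.02],[0,0,1.25]],[-1,[-0.085,0.194,0.025],[0,0,1.32]]])

```text
time: 14.28
tool_pos: [0.6079, -0.2555, 0.0943]
tool_rot: [-3.141, 0.0, 0.075]
contact_force: [-0.3, 0.1, -3.3]
opening: 0.0656
```

jog_arm(series=[[-1,[0,0,0.002],[0,0,0]],[-1,[0,0,0.004],[0,0,0]],[-1,[0,0,0.005],[0,0,0]],[-1,[0,0,0.005],[0,0,0]]])

```text
time: 14.62
tool_pos: [0.6063, -0.2554, 0.0901]
tool_rot: [-3.141, 0.001, 0.082]
contact_force: [-0.9, -0.7, -2.8]
opening: 0.0661
```

```bash
python3 go.py .606 -.258 .0426 .077; python3 - <<'E'
from h import *
from cell import eyes
for n in("scene","top"):
    d=eyes.read_camera(n); np.savez(n+"5.npz",**d)
    r=(180,290,300,440) if n=="scene" else (165,265,320,440)
    b=d["img"][r[0]:r[1],r[2]:r[3]]; cv2.imwrite(f"pics/{n}9.png",cv2.resize(b,None,fx=5,fy=5,interpolation=cv2.INTER_CUBIC)[:,:,::-1])
E
```

```text
t 14.6167 tcp [ 0.6063 -0.2554  0.0901] rot [-3.141e+00  1.000e-03  8.200e-02] F [-0.9 -0.7 -2.8] op 0.0661 q [-0.52  0.67  1.26  0.    1.21  0.97]
shift [-0.0005  0.0026  0.0475] turn [-0.001  0.001  0.005] dist 0.048
```

View pics/scene9.png

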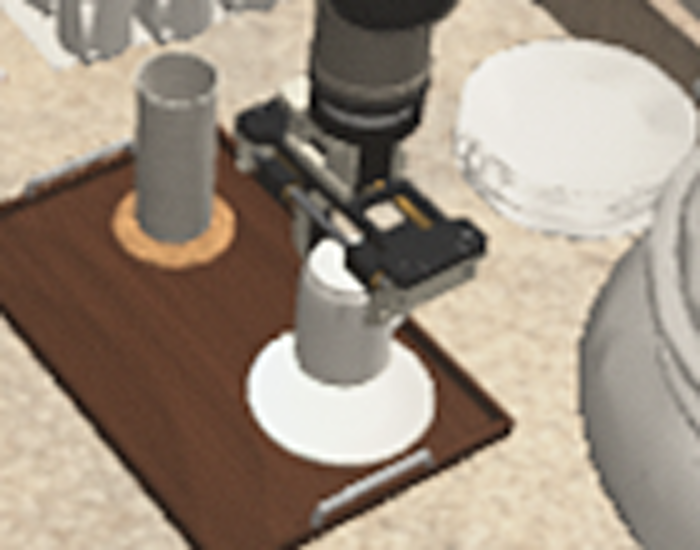

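View pics/top9.png

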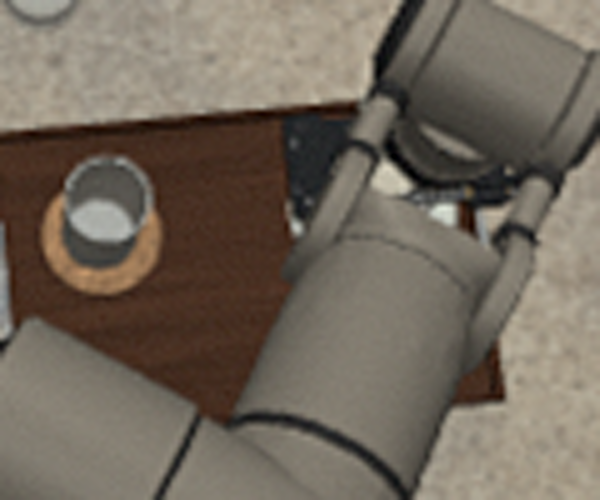

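jog_arm(series=[[-1,[0,0.001,0.005],[0,0,0]],[-1,[0,0.0025,0.013],[0,0,0]],[-1,[0,0.0025,0.021],[0,0,0]],[-1,[0,0.0025,0.029],[0,0,0]],[-1,[0,0.0025,0.036],[0,0,0]],[-1,[0,0.0025,0.041],[0,0,0]],[-1,[0,0.0025,0.0435],[0,0,0]],[-1,[0,0.0025,0.045],[0,0,0]],[-1,[0,0.0025,0.0455],[0,0,0]],[-1,[0,0.0025,0.0455],[0,0,0]]])

```text
time: 15.55
tool_pos: [0.6071, -0.2589, 0.0448]
tool_rot: [3.141, -0.0, 0.08]
contact_force: [-0.1, -0.5, -4.4]
opening: 0.0658
```

```bash
python3 go.py .606 -.258 .0426 .077
```

```text
t 15.55 tcp [ 0.6071 -0.2589  0.0448] rot [ 3.141 -0.     0.08 ] F [-0.1 -0.5 -4.4] op 0.0658 q [-0.52  0.72  1.3   0.    1.12  0.97]
shift [-0.001  -0.001   0.0022] turn [ 0.    -0.     0.003] dist 0.003
```

jog_arm(series=[[-1,[-0.0005,-0.0005,0.001],[0,0,0]],[-1,[-0.0005,-0.0005,0.0015],[0,0,0]],[-1,[-0.0005,-0.0005,0.002],[0,0,0]],[-1,[-0.0005,-0.0005,0.002],[0,0,0]]])

```text
time: 15.88
tool_pos: [0.6066, -0.2584, 0.0432]
tool_rot: [3.141, -0.001, 0.08]
contact_force: [-0.5, -0.4, -0.8]
opening: 0.0657
```

jog_arm(series=[[-1,[0,0,0.0005],[0,0,0]],[-1,[0,0,0.0005],[0,0,0]],[0.45,[0,0,0.0005],[0,0,0]],[0.5,[0,0,0.0005],[0,0,0]],[0.55,[0,0,0.0005],[0,0,0]],[0.6,[0,0,0.0005],[0,0,0]],[0.75,[0,0,0.0005],[0,0,0]],[0.9,[0,0,0.0005],[0,0,0]],[1,[0,0,0.0005],[0,0,0]],[1,[0,0,0.0005],[0,0,0]]])

```text
time: 16.72
tool_pos: [0.6064, -0.2584, 0.042]
tool_rot: [-3.141, 0.0, 0.08]
contact_force: [-0.8, 0.4, -1.3]
opening: 0.0912
```

jog_arm(series=[[1,[0,0,-0.006],[0,0,0]],[1,[0,0,-0.02],[0,0,0]],[1,[0,0,-0.04],[0,0,0]],[1,[0,0,-0.065],[0,0,0]],[1,[0,0,-0.095],[0,0,0]],[1,[0,0,-0.13],[0,0,0]],[1,[0,0,-0.155],[0,0,0]],[1,[0,0,-0.165],[0,0,0]]])

```text
time: 17.38
tool_pos: [0.6079, -0.2592, 0.2126]
tool_rot: [3.137, -0.007, 0.08]
contact_force: [1.3, -0.3, 1.5]
opening: 0.0916
```

```bash
python3 go.py .514 .25 .2 0; python3 - <<'E'
from h import *
from cell import eyes
for n in("scene",):
    d=eyes.read_camera(n); np.savez(n+"6.npz",**d)
    r=(180,290,300,440) if n=="scene" else (165,265,320,440)
    b=d["img"][r[0]:r[1],r[2]:r[3]]; cv2.imwrite(f"pics/{n}10.png",cv2.resize(b,None,fx=5,fy=5,interpolation=cv2.INTER_CUBIC)[:,:,::-1])
E
```

```text
t 17.3833 tcp [ 0.6079 -0.2592  0.2126] rot [ 3.137 -0.007  0.08 ] F [ 1.3 -0.3  1.5] op 0.0916 q [-0.52  0.59  1.07  0.    1.47  0.97]
shift [-0.0528 -0.5151  0.01  ] turn [ 0.004 -0.007  0.08 ] dist 0.518
```

View pics/scene10.png

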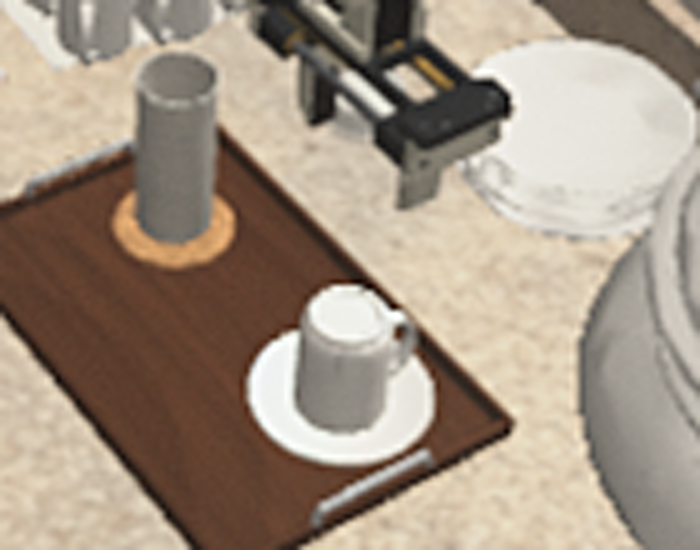

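jog_arm(series=[[1,[-0.001,-0.01,0],[0,0,0]],[1,[-0.003,-0.03,0],[0,0,0]],[1,[-0.007,-0.065,0],[0,0,0]],[1,[-0.011,-0.105,0],[0,0,0]],[1,[-0.015,-0.145,0],[0,0,0]],[1,[-0.019,-0.185,0],[0,0,0]],[1,[-0.023,-0.225,0],[0,0,0]],[1,[-0.027,-0.265,0],[0,0,0]],[1,[-0.031,-0.305,0],[0,0,0]],[1,[-0.035,-0.345,0],[0,0,0]],[1,[-0.039,-0.385,0],[0,0,0]],[1,[-0.043,-0.42,0],[0,0,0]]])

```text
time: 18.43
tool_pos: [0.5271, 0.1595, 0.2046]
tool_rot: [-3.141, 0.005, 0.081]
contact_force: [0.7, -0.5, -1.4]
opening: 0.0925
```

jog_arm(series=[[1,[-0.004,-0.035,0.003],[0,0,0.02]],[1,[-0.007,-0.065,0.006],[0,0,0.05]],[1,[-0.009,-0.085,0.009],[0,0,0.07]],[1,[-0.01,-0.093,0.01],[0,0,0.08]],[1,[-0.01,-0.095,0.01],[0,0,0.08]],[1,[-0.01,-0.095,0.01],[0,0,0.08]],[1,[-0.01,-0.095,0.01],[0,0,0.08]]])

```text
time: 19.02
tool_pos: [0.5123, 0.2496, 0.1966]
tool_rot: [3.141, 0.001, -0.0]
contact_force: [0.1, -0.2, -0.4]
opening: 0.0918
```

```bash
python3 go.py .514 .25 .025 0; python3 - <<'E'
from h import *
from cell import eyes
d=eyes.read_camera("scene"); np.savez("scene7.npz",**d)
r=(120,220,230,330)
b=d["img"][r[0]:r[1],r[2]:r[3]]; cv2.imwrite("pics/s11.png",cv2.resize(b,None,fx=6,fy=6,interpolation=cv2.INTER_CUBIC)[:,:,::-1])
hsv=cv2.cvtColor(d["img"],cv2.COLOR_RGB2HSV).astype(int)
# mug on saucer check + saucer ellipse
a=np.linspace(0,6.28,90)
for z,rr in((.014,.034),(.1,.033)):
    q=proj(d,np.c_[.606+rr*np.cos(a),-.258+rr*np.sin(a),z+0*a]); print(z,q.min(0).round(1),q.max(0).round(1))
b=d["img"][230:280,340:395]; cv2.imwrite("pics/s12.png",cv2.resize(b,None,fx=12,fy=12,interpolation=cv2.INTER_NEAREST)[:,:,::-1])
E
```

```text
t 19.0167 tcp [0.5123 0.2496 0.1966] rot [ 3.141e+00  1.000e-03 -0.000e+00] F [ 0.1 -0.2 -0.4] op 0.0918 q [ 0.32  0.42  1.39 -0.    1.33  1.89]
shift [ 0.0019 -0.0005  0.1716] turn [ 0.001  0.001 -0.   ] dist 0.172
0.014 [357.9 252.4] [376.7 266.5]
0.1 [359.6 236.2] [378.4 249.9]
```

View pics/s11.png

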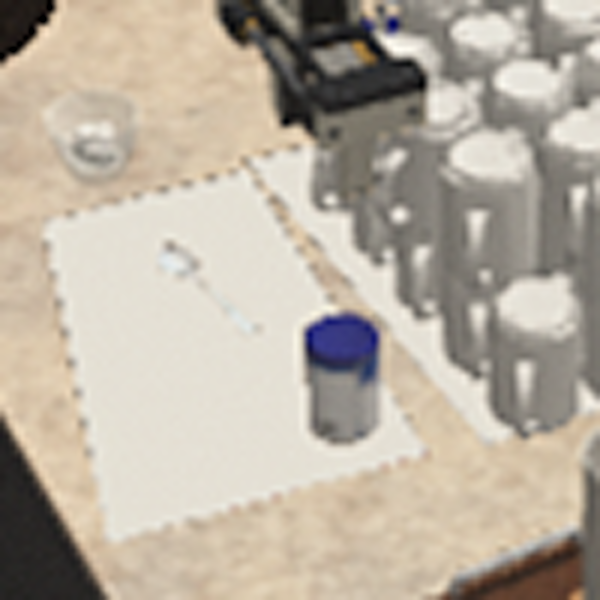

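View pics/s12.png

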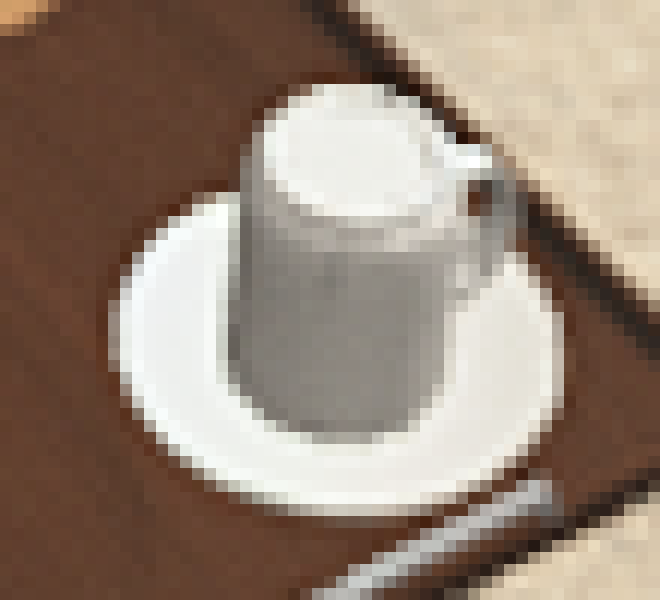

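jog_arm(series=[[1,[0.001,0,0.01],[0,0,0]],[1,[0.0015,0,0.03],[0,0,0]],[1,[0.0015,0,0.055],[0,0,0]],[1,[0.0015,0,0.08],[0,0,0]],[1,[0.0015,0,0.103],[0,0,0]],[1,[0.0015,0,0.123],[0,0,0]],[1,[0.0015,0,0.14],[0,0,0]],[1,[0.0015,0,0.154],[0,0,0]],[1,[0.0015,0,0.164],[0,0,0]],[1,[0.0015,0,0.17],[0,0,0]],[1,[0.0015,0,0.1715],[0,0,0]],[1,[0.0015,0,0.1715],[0,0,0]]])

```text
time: 20.07
tool_pos: [0.514, 0.2504, 0.0256]
tool_rot: [-3.142, -0.0, -0.0]
contact_force: [0.4, 0.4, -0.2]
opening: 0.0919
```

```bash
python3 go.py .514 .25 .025 0; python3 - <<'E'
from h import *
from cell import eyes
d=eyes.read_camera("scene"); 
r=(140,210,250,320)
b=d["img"][r[0]:r[1],r[2]:r[3]]; cv2.imwrite("pics/s13.png",cv2.resize(b,None,fx=8,fy=8,interpolation=cv2.INTER_NEAREST)[:,:,::-1])
E
```

```text
t 20.0667 tcp [0.514  0.2504 0.0256] rot [-3.142 -0.    -0.   ] F [ 0.4  0.4 -0.2] op 0.0919 q [0.32 0.6  1.6  0.   0.94 1.89]
shift [0.     0.0004 0.0006] turn [-0. -0. -0.] dist 0.001
```

View pics/s13.png

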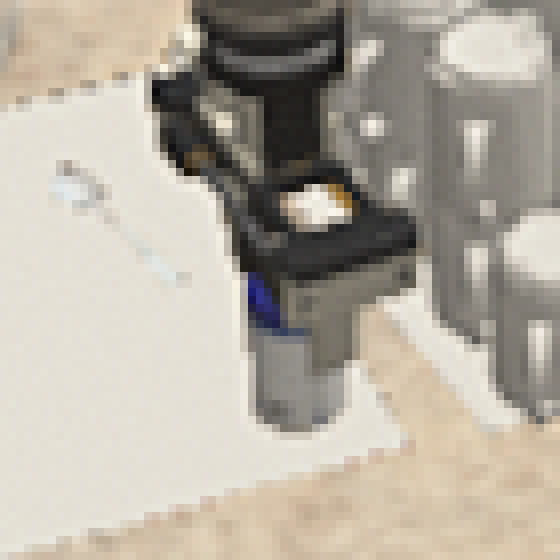

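jog_arm(series=[[0.7,[0,0,0],[0,0,0]],[0.5,[0,0,0],[0,0,0]],[0.4,[0,0,0],[0,0,0]],[0.3,[0,0,0],[0,0,0]],[0.2,[0,0,0],[0,0,0]],[0.1,[0,0,0],[0,0,0]],[-0.2,[0,0,0],[0,0,0]],[-1,[0,0,0],[0,0,0]],[-1,[0,0,0],[0,0,0]],[-1,[0,0,0],[0,0,0]]], squeeze=25)

```text
time: 20.95
tool_pos: [0.5139, 0.2507, 0.0257]
tool_rot: [-3.141, -0.0, 0.0]
contact_force: [-1.1, -0.3, 0.8]
opening: 0.0534
```

jog_arm(series=[[-1,[0,0,-0.004],[0,0,0]],[-1,[0,0,-0.014],[0,0,0]],[-1,[0,0,-0.028],[0,0,0]],[-1,[0,0,-0.044],[0,0,0]],[-1,[0,0,-0.058],[0,0,0]],[-1,[0,0,-0.067],[0,0,0]],[-1,[0,0,-0.07],[0,0,0]],[-1,[0,0,-0.07],[0,0,0]]])

```text
time: 21.62
tool_pos: [0.5142, 0.2509, 0.0966]
tool_rot: [-3.141, -0.002, 0.0]
contact_force: [-0.4, 0.0, -1.6]
opening: 0.0539
```

```bash
python3 go.py .42 -.05 .13 0; python3 - <<'E'
from h import *
from cell import eyes
d=eyes.read_camera("scene"); 
r=(120,210,250,320)
b=d["img"][r[0]:r[1],r[2]:r[3]]; cv2.imwrite("pics/s14.png",cv2.resize(b,None,fx=6,fy=6,interpolation=cv2.INTER_NEAREST)[:,:,::-1])
E
```

```text
t 21.6167 tcp [0.5142 0.2509 0.0966] rot [-3.141e+00 -2.000e-03  0.000e+00] F [-0.4  0.  -1.6] op 0.0539 q [0.32 0.52 1.53 0.   1.1  1.89]
shift [-0.0942  0.3008 -0.0338] turn [-0.001 -0.002  0.   ] dist 0.317
```

View pics/s14.png

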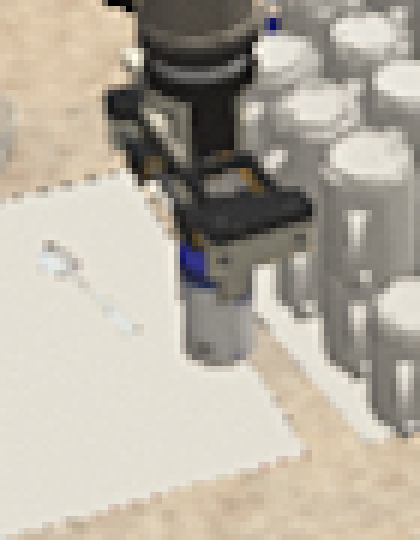

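jog_arm(series=[[-1,[-0.002,0.006,0],[0,0,0]],[-1,[-0.007,0.024,0],[0,0,0]],[-1,[-0.015,0.052,0],[0,0,-0.05]],[-1,[-0.025,0.088,0],[0,0,-0.15]],[-1,[-0.035,0.126,0],[0,0,-0.27]],[-1,[-0.045,0.164,-0.002],[0,0,-0.39]],[-1,[-0.055,0.202,-0.004],[0,0,-0.51]],[-1,[-0.065,0.24,-0.006],[0,0,-0.63]],[-1,[-0.075,0.278,-0.008],[0,0,-0.75]],[-1,[-0.084,0.316,-0.01],[0,0,-0.87]],[-1,[-0.091,0.35,-0.01],[0,0,-0.99]],[-1,[-0.094,0.381,-0.01],[0,0,-1.11]]])

```text
time: 22.67
tool_pos: [0.4209, -0.1149, 0.1049]
tool_rot: [-3.14, 0.0, 1.011]
contact_force: [0.1, 0.7, -1.0]
opening: 0.0535
```

```bash
python3 go.py .44 -.15 .11 1.648
```

```text
t 22.6667 tcp [ 0.4209 -0.1149  0.1049] rot [-3.14   0.     1.011] F [ 0.1  0.7 -1. ] op 0.0535 q [-0.44  0.28  1.88  0.    0.98  0.12]
shift [-0.0196  0.0348 -0.0051] turn [-0.002 -0.    -0.637] dist 0.04
```

jog_arm(series=[[-1,[-0.003,0.008,0],[0,0,-0.11]],[-1,[-0.006,0.016,0],[0,0,-0.23]],[-1,[-0.008,0.023,0],[0,0,-0.35]],[-1,[-0.009,0.027,0],[0,0,-0.46]],[-1,[-0.009,0.027,0],[0,0,-0.53]],[-1,[-0.009,0.027,0],[0,0,-0.538]],[-1,[-0.009,0.027,0],[0,0,-0.538]],[-1,[-0.009,0.027,0],[0,0,-0.538]]])

```text
time: 23.33
tool_pos: [0.4402, -0.1355, 0.1051]
tool_rot: [-3.141, -0.0, 1.542]
contact_force: [-0.2, 0.5, -0.6]
opening: 0.0537
```

```bash
python3 go.py .5975 -.1485 .10 1.648
```

```text
t 23.3333 tcp [ 0.4402 -0.1355  0.1051] rot [-3.141 -0.     1.542] F [-0.2  0.5 -0.6] op 0.0537 q [-0.47  0.32  1.82  0.    1.   -0.44]
shift [-0.0084  0.1576  0.0049] turn [-0.001 -0.001 -0.106] dist 0.158
```

jog_arm(series=[[-1,[0,0.004,0],[0,0,-0.03]],[-1,[-0.001,0.015,0],[0,0,-0.07]],[-1,[-0.002,0.032,0],[0,0,-0.1]],[-1,[-0.003,0.053,0],[0,0,-0.106]],[-1,[-0.004,0.075,0],[0,0,-0.106]],[-1,[-0.005,0.097,0],[0,0,-0.106]],[-1,[-0.006,0.119,0],[0,0,-0.106]],[-1,[-0.007,0.137,0],[0,0,-0.106]],[-1,[-0.008,0.15,0],[0,0,-0.106]],[-1,[-0.0084,0.157,0],[0,0,-0.106]],[-1,[-0.0084,0.1576,0],[0,0,-0.106]],[-1,[-0.0084,0.1576,0],[0,0,-0.106]]])

```text
time: 24.33
tool_pos: [0.5974, -0.1481, 0.105]
tool_rot: [-3.14, -0.001, 1.649]
contact_force: [0.3, 0.2, -1.5]
opening: 0.0537
```

jog_arm(series=[[-1,[0,0,0.005],[0,0,0]],[-1,[0,0,0.005],[0,0,0]],[-1,[0,0,0.005],[0,0,0]]])

```text
time: 24.58
tool_pos: [0.5972, -0.1482, 0.1002]
tool_rot: [-3.141, -0.001, 1.649]
contact_force: [0.5, -0.6, -1.9]
opening: 0.0537
```

```bash
python3 go.py .5975 -.1485 .0317 1.648; python3 - <<'E'
from h import *
from cell import eyes
d=eyes.read_camera("scene"); np.savez("scene8.npz",**d)
r=(180,290,300,420)
b=d["img"][r[0]:r[1],r[2]:r[3]]; cv2.imwrite("pics/s15.png",cv2.resize(b,None,fx=5,fy=5,interpolation=cv2.INTER_NEAREST)[:,:,::-1])
E
```

```text
t 24.5833 tcp [ 0.5972 -0.1482  0.1002] rot [-3.141e+00 -1.000e-03  1.649e+00] F [ 0.5 -0.6 -1.9] op 0.0537 q [-0.37  0.59  1.39  0.    1.17 -0.45]
shift [-0.0004  0.0004  0.0685] turn [-0.001 -0.001  0.001] dist 0.068
```

View pics/s15.png

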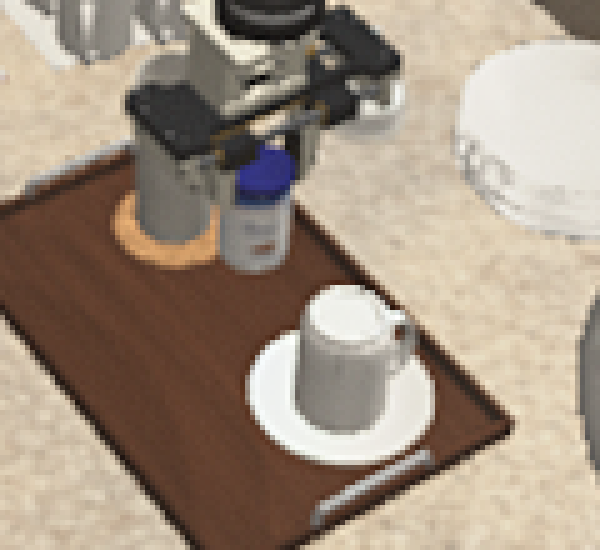

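jog_arm(series=[[-1,[0,0,0.006],[0,0,0]],[-1,[0,0,0.016],[0,0,0]],[-1,[0,0,0.027],[0,0,0]],[-1,[0,0,0.038],[0,0,0]],[-1,[0,0,0.048],[0,0,0]],[-1,[0,0,0.057],[0,0,0]],[-1,[0,0,0.062],[0,0,0]],[-1,[0,0,0.065],[0,0,0]],[-1,[0,0,0.0665],[0,0,0]],[-1,[0,0,0.067],[0,0,0]],[-1,[0,0,0.067],[0,0,0]]])

```text
time: 25.55
tool_pos: [0.5983, -0.1485, 0.0338]
tool_rot: [3.141, 0.0, 1.65]
contact_force: [0.3, -0.3, -1.4]
opening: 0.054
```

jog_arm(series=[[-1,[0,0,0.0005],[0,0,0]],[-1,[0,0,0.001],[0,0,0]],[-1,[0,0,0.001],[0,0,0]]])

```text
time: 25.8
tool_pos: [0.5982, -0.1484, 0.0327]
tool_rot: [3.141, 0.0, 1.65]
contact_force: [-0.2, 0.4, -1.7]
opening: 0.0536
```

jog_arm(series=[[-1,[0,0,0.0005],[0,0,0]],[-1,[0,0,0.001],[0,0,0]],[-1,[0,0,0.0012],[0,0,0]]])

```text
time: 26.05
tool_pos: [0.5982, -0.1484, 0.0317]
tool_rot: [3.141, 0.0, 1.65]
contact_force: [-1.3, -0.1, 3.1]
opening: 0.0538
```

Contact. Release and retreat.

jog_arm(series=[[0.18,[0,0,0],[0,0,0]],[0.25,[0,0,0],[0,0,0]],[0.3,[0,0,0],[0,0,0]],[0.4,[0,0,0],[0,0,0]],[0.5,[0,0,0],[0,0,0]],[0.7,[0,0,0],[0,0,0]],[0.9,[0,0,0],[0,0,0]],[0.9,[0,0,0],[0,0,0]]])

```text
time: 26.72
tool_pos: [0.598, -0.1483, 0.0312]
tool_rot: [-3.142, -0.0, 1.65]
contact_force: [0.3, -0.8, -1.0]
opening: 0.084
```

jog_arm(series=[[0.9,[0,0,-0.006],[0,0,0]],[0.9,[0,0,-0.02],[0,0,0]],[0.9,[0,0,-0.04],[0,0,0]],[0.9,[0,0,-0.065],[0,0,0]],[0.9,[0,0,-0.095],[0,0,0]],[0.9,[0,0,-0.13],[0,0,0]],[0.9,[0,0,-0.16],[0,0,0]],[0.9,[0,0,-0.175],[0,0,0]]])

```text
time: 27.38
tool_pos: [0.5994, -0.1488, 0.2115]
tool_rot: [3.135, 0.003, 1.65]
contact_force: [0.2, 0.2, -0.2]
opening: 0.0874
```

```bash
python3 go.py .4835 .441 .15 1.711; python3 - <<'E'
from h import *
from cell import eyes
d=eyes.read_camera("scene"); np.savez("scene9.npz",**d)
r=(180,290,300,420)
b=d["img"][r[0]:r[1],r[2]:r[3]]; cv2.imwrite("pics/s16.png",cv2.resize(b,None,fx=5,fy=5,interpolation=cv2.INTER_NEAREST)[:,:,::-1])
a=np.linspace(0,6.28,90)
for z in(.006,.088):
    q=proj(d,np.c_[.5975+.0275*np.cos(a),-.1485+.0275*np.sin(a),z+0*a]); q=(q+.5-[300,180])*5; print(z,q.min(0).round(1),q.max(0).round(1))
E
```

```text
t 27.3833 tcp [ 0.5994 -0.1488  0.2115] rot [3.135e+00 3.000e-03 1.650e+00] F [ 0.2  0.2 -0.2] op 0.0874 q [-0.37  0.5   1.22  0.    1.41 -0.45]
shift [ 0.5973 -0.0693  0.0594] turn [ 0.006  0.003 -0.061] dist 0.604
0.006 [216.4 287.8] [288.7 340.4]
0.088 [220.  210.8] [294.6 263.1]
```

View pics/s16.png

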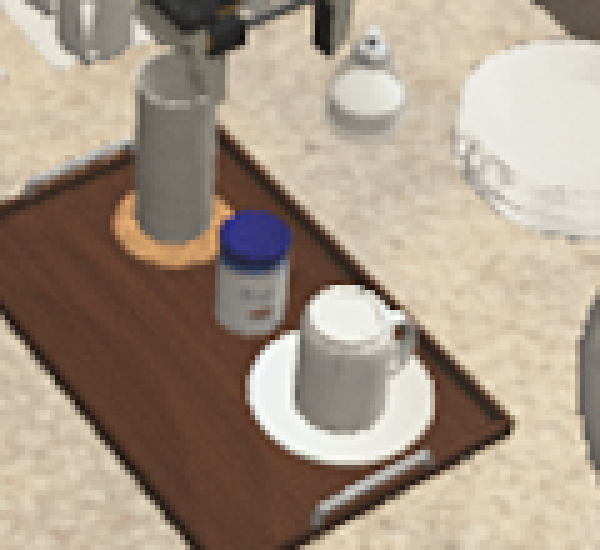

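```bash
python3 - <<'E'
from h import *
from cell import eyes
t=eyes.read_camera("top"); s=np.load("scene9.npz"); np.savez("top9.npz",**t)
b=t["img"][228:252,198:243]; cv2.imwrite("pics/sp1.png",cv2.resize(b,None,fx=16,fy=16,interpolation=cv2.INTER_NEAREST)[:,:,::-1])
b=s["img"][155:182,250:280]; cv2.imwrite("pics/sp2.png",cv2.resize(b,None,fx=20,fy=20,interpolation=cv2.INTER_NEAREST)[:,:,::-1])
def ov(x,y,yaw):
    a=np.array([np.cos(yaw),np.sin(yaw)]);l=np.array([-a[1],a[0]])
    P=[np.r_[np.array([x,y])+k*l,.006] for k in(-.066,-.03,0,.028,.066)]
    return [(proj(t,P)+.5-[198,228])*16,(proj(s,P)+.5-[250,155])*20]
for p in((.4835,.441,.14),(.485,.438,.2)):
    for q in ov(*p): print(p,q.round(0).tolist())
E
```

```text
(0.4835, 0.441, 0.14) [[633.0, 141.0], [490.0, 163.0], [370.0, 180.0], [259.0, 197.0], [107.0, 220.0]]
(0.4835, 0.441, 0.14) [[432.0, 410.0], [351.0, 330.0], [284.0, 266.0], [223.0, 206.0], [142.0, 127.0]]
(0.485, 0.438, 0.2) [[643.0, 120.0], [501.0, 150.0], [382.0, 174.0], [272.0, 198.0], [121.0, 229.0]]
(0.485, 0.438, 0.2) [[458.0, 408.0], [369.0, 333.0], [295.0, 271.0], [228.0, 214.0], [138.0, 138.0]]
```

View pics/sp1.png

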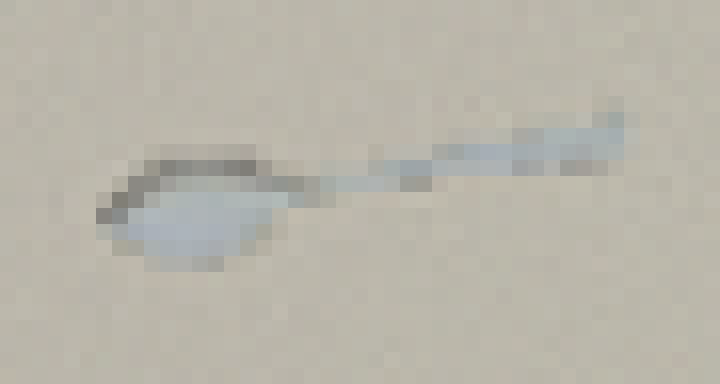

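View pics/sp2.png

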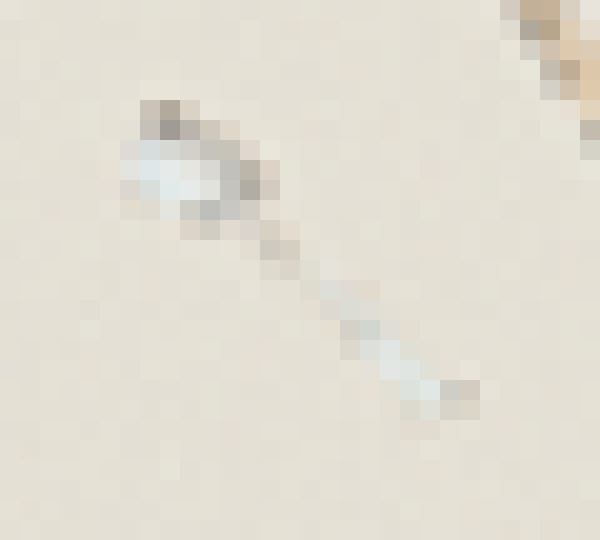

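```bash
python3 go.py .485 .44 .15 1.731
```

```text
t 27.4833 tcp [ 0.5997 -0.1489  0.2106] rot [3.135e+00 3.000e-03 1.650e+00] F [ 0.5 -0.9 -0.5] op 0.0872 q [-0.37  0.5   1.23  0.    1.41 -0.45]
shift [ 0.5963 -0.0682  0.0582] turn [ 0.007  0.003 -0.081] dist 0.603
```

jog_arm(series=[[0.5,[0.01,-0.001,0],[0,0,0]],[0.3,[0.032,-0.004,0],[0,0,0]],[0.1,[0.065,-0.007,0],[0,0,0]],[-0.1,[0.104,-0.012,0],[0,0,0]],[-0.2,[0.144,-0.016,0],[0,0,0]],[-0.2,[0.184,-0.021,0],[0,0,0]],[-0.2,[0.224,-0.025,0],[0,0,0]],[-0.2,[0.264,-0.03,0],[0,0,0]],[-0.2,[0.304,-0.035,0],[0,0,0]],[-0.2,[0.344,-0.039,0],[0,0,0]],[-0.2,[0.384,-0.044,0],[0,0,0]],[-0.2,[0.424,-0.048,0],[0,0,0]]])

```text
time: 28.48
tool_pos: [0.5143, 0.2726, 0.2044]
tool_rot: [-3.138, 0.001, 1.65]
contact_force: [0.9, 0.4, -0.2]
opening: 0.0368
```

jog_arm(series=[[-0.2,[0.04,-0.004,0],[0,0,0]],[-0.2,[0.08,-0.009,0.005],[0,0,-0.01]],[-0.2,[0.115,-0.013,0.015],[0,0,-0.03]],[-0.2,[0.143,-0.016,0.03],[0,0,-0.05]],[-0.2,[0.162,-0.019,0.045],[0.003,0.001,-0.07]],[-0.2,[0.17,-0.02,0.055],[0.006,0.002,-0.081]],[-0.2,[0.172,-0.02,0.058],[0.006,0.002,-0.081]],[-0.2,[0.172,-0.02,0.058],[0.006,0.002,-0.081]],[-0.2,[0.172,-0.02,0.058],[0.006,0.002,-0.081]]])

```text
time: 29.23
tool_pos: [0.4836, 0.4393, 0.1483]
tool_rot: [-3.135, -0.002, 1.729]
contact_force: [0.8, 0.9, -0.1]
opening: 0.0367
```

```bash
python3 go.py .485 .44 .06 1.731; python3 - <<'E'
from h import *
from cell import eyes
d=eyes.read_camera("scene"); np.savez("scene10.npz",**d)
r=(110,190,225,305)
b=d["img"][r[0]:r[1],r[2]:r[3]]; cv2.imwrite("pics/s17.png",cv2.resize(b,None,fx=7,fy=7,interpolation=cv2.INTER_NEAREST)[:,:,::-1])
print((proj(d,[[.485,.44,.15],[.485,.44,.187],[.485,.44,.006]])-[225,110])*7)
E
```

```text
t 29.2333 tcp [0.4836 0.4393 0.1483] rot [-3.135e+00 -2.000e-03  1.729e+00] F [ 0.8  0.9 -0.1] op 0.0367 q [0.62 0.62 1.19 0.   1.34 0.46]
shift [0.0003 0.002  0.0883] turn [-0.006 -0.002 -0.002] dist 0.088
[[254.6767948  219.69002755]
 [249.49087475 169.25617181]
 [273.69562579 404.65103121]]
```

View pics/s17.png

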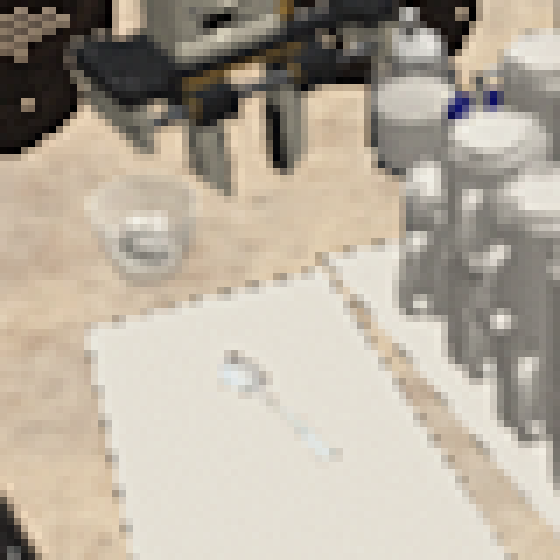

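jog_arm(series=[[-0.2,[0,0.002,0.01],[-0.003,-0.002,0]],[-0.2,[0,0.002,0.03],[-0.006,-0.002,0]],[-0.2,[0,0.002,0.055],[-0.006,-0.002,0]],[-0.2,[0,0.002,0.08],[-0.006,-0.002,0]],[-0.2,[0,0.002,0.098],[-0.006,-0.002,0]],[-0.2,[0,0.002,0.105],[-0.006,-0.002,0]],[-0.2,[0,0.002,0.108],[-0.006,-0.002,0]],[-0.2,[0,0.002,0.108],[-0.006,-0.002,0]]])

```text
time: 29.95
tool_pos: [0.4851, 0.4406, 0.0405]
tool_rot: [3.141, -0.0, 1.73]
contact_force: [-0.2, -0.7, 0.2]
opening: 0.0365
```

```bash
python3 go.py .485 .44 .004 1.731; python3 - <<'E'
from h import *
from cell import eyes
d=eyes.read_camera("scene"); np.savez("scene11.npz",**d)
r=(130,190,235,295)
b=d["img"][r[0]:r[1],r[2]:r[3]]; cv2.imwrite("pics/s18.png",cv2.resize(b,None,fx=9,fy=9,interpolation=cv2.INTER_NEAREST)[:,:,::-1])
print((proj(d,[[.485,.44,.04],[.485,.44,.07],[.485,.44,.006]])-[235,130])*9)
E
```

```text
t 29.95 tcp [0.4851 0.4406 0.0405] rot [ 3.141 -0.     1.73 ] F [-0.2 -0.7  0.2] op 0.0365 q [0.62 0.72 1.32 0.   1.1  0.46]
shift [-0.0006 -0.0002  0.0365] turn [ 0.001 -0.    -0.001] dist 0.037
[[256.32541603 286.10663457]
 [251.30931929 237.32433625]
 [261.89437602 340.26561155]]
```

View pics/s18.png

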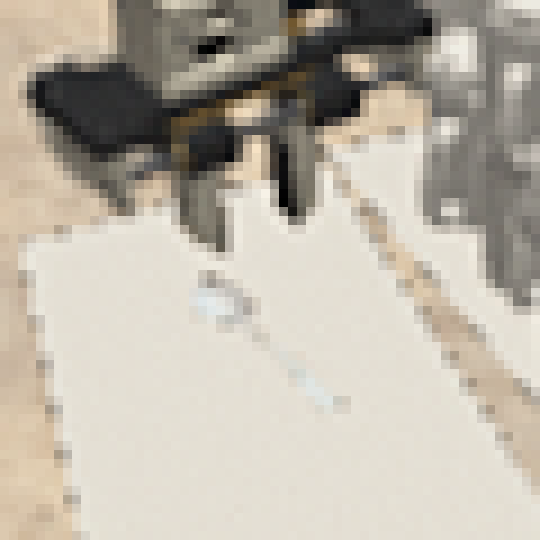

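jog_arm(series=[[-0.2,[0,0,0.006],[0,0,0]],[-0.2,[0,0,0.014],[0,0,0]],[-0.2,[0,0,0.021],[0,0,0]],[-0.2,[0,0,0.026],[0,0,0]],[-0.2,[0,0,0.028],[0,0,0]],[-0.2,[0,0,0.028],[0,0,0]]])

```text
time: 30.5
tool_pos: [0.4841, 0.4406, 0.0114]
tool_rot: [-3.14, 0.0, 1.731]
contact_force: [-0.1, -0.1, -0.5]
opening: 0.0365
```

jog_arm(series=[[-0.2,[0,0,0.002],[0,0,0]],[-0.2,[0,0,0.004],[0,0,0]],[-0.2,[0,0,0.006],[0,0,0]],[-0.2,[0,0,0.007],[0,0,0]],[-0.2,[0,0,0.007],[0,0,0]]])

```text
time: 30.92
tool_pos: [0.4844, 0.4408, 0.0051]
tool_rot: [-3.141, -0.0, 1.731]
contact_force: [0.1, 0.1, 0.9]
opening: 0.0362
```

```bash
python3 go.py .485 .44 .004 1.731; python3 - <<'E'
from h import *
from cell import eyes
d=eyes.read_camera("scene"); np.savez("scene12.npz",**d)
r=(130,190,235,295)
b=d["img"][r[0]:r[1],r[2]:r[3]]; cv2.imwrite("pics/s19.png",cv2.resize(b,None,fx=9,fy=9,interpolation=cv2.INTER_NEAREST)[:,:,::-1])
t=eyes.read_camera("top")
b=t["img"][225:265,190:260]; cv2.imwrite("pics/t19.png",cv2.resize(b,None,fx=9,fy=9,interpolation=cv2.INTER_NEAREST)[:,:,::-1])
E
```

```text
t 30.9167 tcp [0.4844 0.4408 0.0051] rot [-3.141 -0.     1.731] F [0.1 0.1 0.9] op 0.0362 q [0.62 0.76 1.35 0.   1.04 0.46]
shift [-0.0009  0.0004  0.0011] turn [-0. -0. -0.] dist 0.001
```

View pics/s19.png

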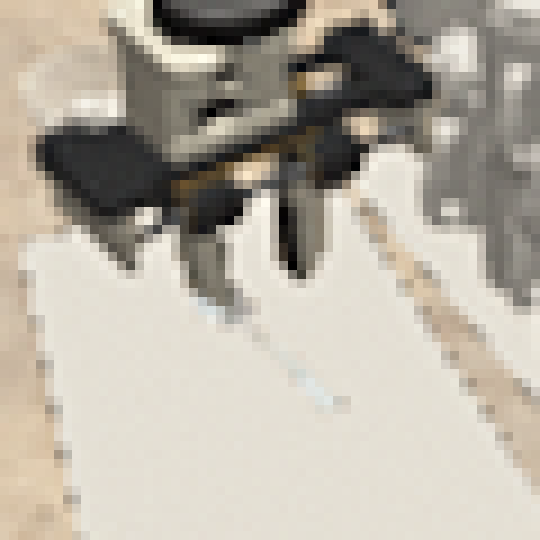

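View pics/t19.png

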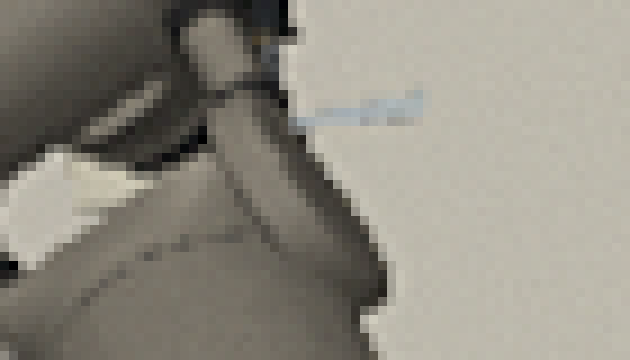

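jog_arm(series=[[-0.2,[-0.0005,0,0.001],[0,0,0]],[-0.2,[-0.0005,0,0.002],[0,0,0]],[-0.2,[-0.0005,0,0.0025],[0,0,0]],[-0.4,[-0.0005,0,0.0025],[0,0,0]],[-0.5,[-0.0005,0,0.0025],[0,0,0]],[-0.6,[-0.0005,0,0.0025],[0,0,0]],[-0.7,[-0.0005,0,0.0025],[0,0,0]],[-0.8,[-0.0005,0,0.0025],[0,0,0]],[-1,[-0.0005,0,0.0025],[0,0,0]],[-1,[-0.0005,0,0.0025],[0,0,0]],[-1,[-0.0005,0,0.0025],[0,0,0]]], squeeze=15)

```text
time: 31.93
tool_pos: [0.4846, 0.4404, 0.0028]
tool_rot: [3.141, -0.0, 1.731]
contact_force: [-0.3, 0.4, 0.2]
opening: 0.0008
```

```bash
python3 - <<'E'
from h import *
from cell import eyes
d=eyes.read_camera("scene"); np.savez("scene13.npz",**d)
r=(130,190,235,295)
b=d["img"][r[0]:r[1],r[2]:r[3]]; cv2.imwrite("pics/s20.png",cv2.resize(b,None,fx=9,fy=9,interpolation=cv2.INTER_NEAREST)[:,:,::-1])
W=pts(d)
for v in range(150,175,1): print(v," ".join(f"{int(1000*z):4d}" if z==z else " nan" for z in W[v,252:278,2]))
print(W[158:164,260:266].round(3)[:,:,:2].tolist()[0])
E
```

```text
150  139  139  140  119  122  120  124  132  126  130  131  127  124  117  124  117  118  116  113  116    6    2    0    3   -1   -3
151   -2    5    4  108  108  120  127  127  125  126  124  126  119  115  119  110  109  108    1   -2   10    6    3    5    3    5
152    1    7    3  104  111  118  116  121  123  123  118  114  112  120  116  109   -1    0    2    3    2    0    0    8    0    1
153    0    5    0  120  124  118  120  116  120  116  114  112  114   88   90    1    3    0    2    5   10   -2    1   -2    0    6
154  122  119  120  121  118  100   97  110  112  nan  111   87   87   85   76   -1    4   -3    1   -1    1    6   -3    4    5    2
155  121  119  114    0   -4    6   79   92   93   87   86   79  nan   76   71   -1   -1   -1   -4    4    1    5    5    2    5   -3
156    6    0    2    2    4    2   73   79   80   85   72   74   79   72   71    3    9    2    8    3    1    1    5    5    5    2
157    0    1    3    0   -1   -2   66   75   79   72   68   66   70   67   69   -2    4    1   -2    2    1    2   -2    0    7    8
158    3    4    0   -4    5
[... 1644 characters left out ...]
   1    4    3    6    4    4    4   -1    0   -3   -3    2   -3    5
171    2    2    3   -1    5   -2   -1    0   -2    8    2   -1    1    6    5   12   12    8    1   -2    3    1    2   -1   -5    3
172    5    5   -1    0    5    3    2    8    5   -3    6   -2    4    7    2    5   15   12    0    0   -6    0    5    2   -6   -4
173    5    0   -5    0    3    8    1    1   -3    3   -6    5    1    8   -1    6    2    6    8    9    6    1    2   11    2    3
174   -8   12    2    5    4    7    4    5    0    3    5  -10    1    3   -2    1    8   10   12    8    8    4    1    5   -1    4
[[0.466, 0.426], [0.472, 0.43], [0.477, 0.43], [0.483, 0.434], [0.487, 0.433], [0.494, 0.439]]
```

View pics/s20.png

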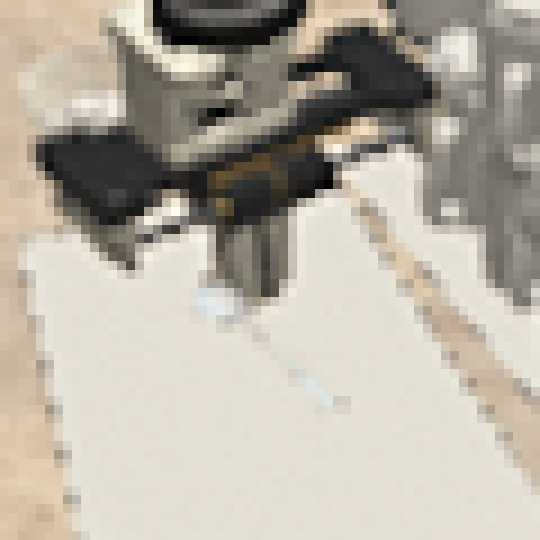

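jog_arm(series=[[-0.2,[0,0,0],[0,0,0]],[-0.2,[0,0,0],[0,0,0]],[-0.2,[0,0,0],[0,0,0]],[-0.2,[0,0,0.004],[0,0,0]],[-0.2,[0,0,0.01],[0,0,0]],[-0.2,[0,0,0.016],[0,0,0]],[-0.2,[0,0,0.02],[0,0,0]],[-0.2,[0,0,0.022],[0,0,0]],[-0.2,[0,0,0.022],[0,0,0]]])

```text
time: 32.73
tool_pos: [0.4842, 0.4401, -0.0202]
tool_rot: [-3.14, 0.0, 1.731]
contact_force: [-0.4, -0.1, -0.3]
opening: 0.037
```

```bash
python3 go.py .485 .44 -.03 1.731; python3 - <<'E'
from h import *
from cell import eyes
d=eyes.read_camera("scene"); np.savez("scene14.npz",**d)
r=(130,190,235,295)
b=d["img"][r[0]:r[1],r[2]:r[3]]; cv2.imwrite("pics/s21.png",cv2.resize(b,None,fx=9,fy=9,interpolation=cv2.INTER_NEAREST)[:,:,::-1])
E
```

```text
t 32.7333 tcp [ 0.4842  0.4401 -0.0202] rot [-3.14   0.     1.731] F [-0.4 -0.1 -0.3] op 0.037 q [0.62 0.79 1.37 0.   0.99 0.46]
shift [-0.0002  0.0008  0.0098] turn [-0.001  0.    -0.   ] dist 0.01
```

View pics/s21.png

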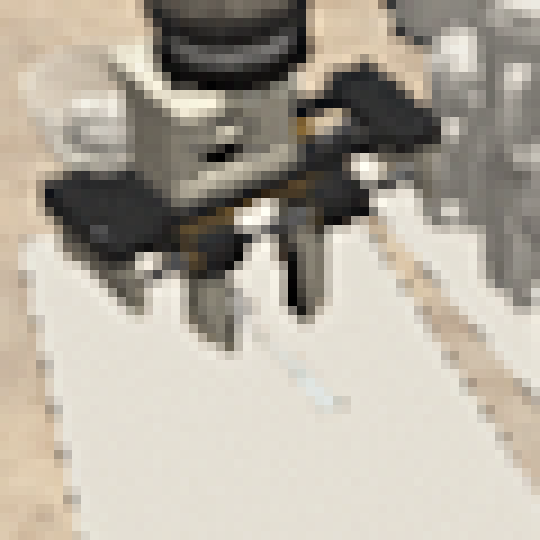

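jog_arm(series=[[-0.2,[0,0.0005,0.003],[0,0,0]],[-0.2,[0,0.0005,0.006],[0,0,0]],[-0.2,[0,0.0005,0.008],[0,0,0]],[-0.2,[0,0.0005,0.009],[0,0,0]],[-0.2,[0,0.0005,0.009],[0,0,0]]])

```text
time: 33.2
tool_pos: [0.485, 0.4404, -0.0285]
tool_rot: [-3.141, -0.0, 1.731]
contact_force: [-0.9, -0.6, -0.7]
opening: 0.0368
```

jog_arm(series=[[-0.2,[0,0,0.0005],[0,0,0]],[-0.2,[0,0,0.001],[0,0,0]],[-0.2,[0,0,0.0015],[0,0,0]],[-0.2,[0,0,0.002],[0,0,0]],[-0.2,[0,0,0.002],[0,0,0]]])

```text
time: 33.62
tool_pos: [0.485, 0.4405, -0.0303]
tool_rot: [3.142, -0.0, 1.731]
contact_force: [0.0, 0.7, -0.5]
opening: 0.0363
```

jog_arm(series=[[-0.2,[0,0,0.0005],[0,0,0]],[-0.2,[0,0,0.001],[0,0,0]],[-0.2,[0,0,0.0015],[0,0,0]],[-0.2,[0,0,0.002],[0,0,0]],[-0.2,[0,0,0.002],[0,0,0]]])

```text
time: 34.03
tool_pos: [0.485, 0.4405, -0.0323]
tool_rot: [-3.141, -0.0, 1.731]
contact_force: [-0.3, 0.1, -0.4]
opening: 0.0367
```

jog_arm(series=[[-0.2,[0,0,0.0005],[0,0,0]],[-0.2,[0,0,0.001],[0,0,0]],[-0.2,[0,0,0.0015],[0,0,0]],[-0.2,[0,0,0.0015],[0,0,0]]])

```text
time: 34.37
tool_pos: [0.4851, 0.4405, -0.0336]
tool_rot: [3.141, -0.0, 1.731]
contact_force: [-0.6, -0.4, 0.7]
opening: 0.0366
```

jog_arm(series=[[-0.2,[0,0,0.0005],[0,0,0]],[-0.2,[0,0,0.001],[0,0,0]],[-0.2,[0,0,0.0015],[0,0,0]],[-0.2,[0,0,0.0015],[0,0,0]]])

```text
time: 34.7
tool_pos: [0.4852, 0.4406, -0.0337]
tool_rot: [3.141, -0.0, 1.731]
contact_force: [-3.7, -2.7, 10.3]
opening: 0.0364
```

```bash
python3 - <<'E'
from h import *
from cell import eyes
d=eyes.read_camera("scene"); np.savez("scene14.npz",**d)
r=(130,190,235,295)
b=d["img"][r[0]:r[1],r[2]:r[3]]; cv2.imwrite("pics/s22.png",cv2.resize(b,None,fx=9,fy=9,interpolation=cv2.INTER_NEAREST)[:,:,::-1])
E
```

```text
(no output)
```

View pics/s22.png

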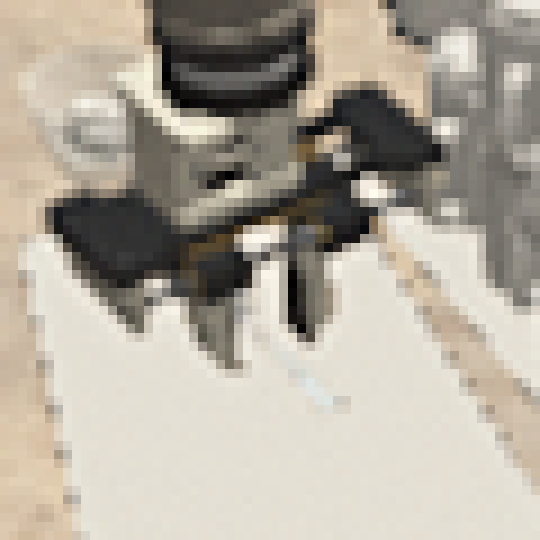

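jog_arm(series=[[-0.2,[0,0,-0.002],[0,0,0]],[-0.2,[0,0,-0.0035],[0,0,0]],[-0.2,[0,0,-0.0035],[0,0,0]],[-0.4,[0,0,-0.0035],[0,0,0]],[-0.5,[0,0,-0.0035],[0,0,0]],[-0.6,[0,0,-0.0035],[0,0,0]],[-0.7,[0,0,-0.0035],[0,0,0]],[-0.8,[0,0,-0.0035],[0,0,0]],[-1,[0,0,-0.0035],[0,0,0]],[-1,[0,0,-0.0035],[0,0,0]],[-1,[0,0,-0.0035],[0,0,0]]], squeeze=20)

```text
time: 35.67
tool_pos: [0.4851, 0.4405, -0.0317]
tool_rot: [3.142, -0.0, 1.731]
contact_force: [0.7, 0.0, 0.7]
opening: 0.0079
```

```bash
python3 - <<'E'
from h import *
from cell import status,eyes
d=np.load("scene14.npz"); W=pts(d)
yaw=1.731; ty=np.array([np.sin(yaw),-np.cos(yaw)]); tx=np.array([np.cos(yaw),np.sin(yaw)])
P=W[130:190,235:300].reshape(-1,3); P=P[~np.isnan(P).any(1)]
dy=(P[:,:2]-[.485,.4405])@ty; dx=(P[:,:2]-[.485,.4405])@tx
for z0,z1 in((.015,.03),(.03,.045),(.045,.06),(.06,.07),(.07,.08),(.08,.09),(.09,.1),(.1,.12),(.12,.15)):
    m=(P[:,2]>z0)&(P[:,2]<z1)&(abs(dy)<.13)&(abs(dx)<.06)
    q=np.sort(dy[m]); print(z0,m.sum(), q[:3].round(3),q[-3:].round(3), np.percentile(dx[m],[2,98]).round(3) if m.sum() else "")
E
```

```text
0.015 48 [-0.039 -0.037 -0.037] [0.127 0.127 0.128] [-0.057  0.026]
0.03 41 [-0.039 -0.038 -0.038] [0.127 0.128 0.128] [-0.052  0.015]
0.045 28 [-0.046 -0.039 -0.037] [0.124 0.124 0.125] [-0.058  0.012]
0.06 20 [-0.086 -0.05  -0.045] [0.127 0.127 0.129] [-0.049  0.019]
0.07 59 [-0.09  -0.09  -0.089] [0.127 0.127 0.129] [-0.038  0.026]
0.08 80 [-0.091 -0.091 -0.089] [0.125 0.127 0.129] [-0.039  0.031]
0.09 81 [-0.094 -0.094 -0.094] [0.12  0.126 0.13 ] [-0.042  0.027]
0.1 298 [-0.099 -0.097 -0.097] [0.126 0.128 0.128] [-0.054  0.035]
0.12 134 [-0.053 -0.053 -0.053] [0.128 0.129 0.129] [-0.057  0.022]
```

jog_arm(series=[[-1,[0,0,-0.004],[0,0,0]],[-1,[0,0,-0.014],[0,0,0]],[-1,[0,0,-0.03],[0,0,0]],[-1,[0,0,-0.05],[0,0,0]],[-1,[0,0,-0.07],[0,0,0]],[-1,[0,0,-0.09],[0,0,0]],[-1,[0,0,-0.11],[0,0,0]],[-1,[0,0,-0.13],[0,0,0]],[-1,[0,0,-0.15],[0,0,0]],[-1,[0,0,-0.165],[0,0,0]],[-1,[0,0,-0.17],[0,0,0]],[-1,[0,0,-0.17],[0,0,0]]])

```text
time: 36.67
tool_pos: [0.4858, 0.441, 0.1407]
tool_rot: [3.138, -0.002, 1.731]
contact_force: [1.0, -0.6, -0.0]
opening: 0.0078
```

```bash
python3 go.py .483 -.2675 .14 1.648; python3 - <<'E'
from h import *
from cell import eyes
d=eyes.read_camera("scene"); np.savez("scene15.npz",**d)
r=(110,180,230,300)
b=d["img"][r[0]:r[1],r[2]:r[3]]; cv2.imwrite("pics/s23.png",cv2.resize(b,None,fx=8,fy=8,interpolation=cv2.INTER_NEAREST)[:,:,::-1])
E
```

```text
t 36.6667 tcp [0.4858 0.441  0.1407] rot [ 3.138e+00 -2.000e-03  1.731e+00] F [ 1.  -0.6 -0. ] op 0.0078 q [0.62 0.62 1.21 0.   1.31 0.46]
shift [-0.699  -0.1157 -0.0012] turn [ 0.004 -0.002  0.083] dist 0.709
```

View pics/s23.png

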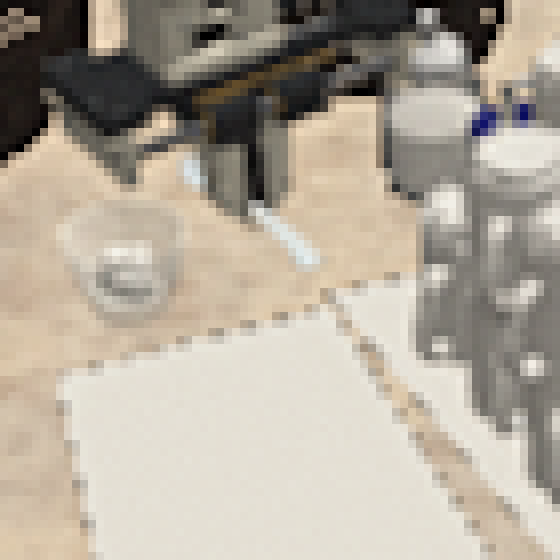

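```bash
python3 - <<'E'
from h import *
d=np.load("scene15.npz")
p=ray(d,[[269.4,142.4],[262.0,136.0]],.177);print(p)
yaw=1.731; tx=np.array([np.cos(yaw),np.sin(yaw)]); print((p[:,:2]-[.4858,.441])@tx, (p[:,:2]-[.4858,.441])@np.array([np.sin(yaw),-np.cos(yaw)]))
p=ray(d,[[230+190/8,110+163/8]],.18);print((p[:,:2]-[.4858,.441])@tx)
E
```

```text
[[0.49925802 0.37806993 0.177     ]
 [0.48987114 0.43880051 0.177     ]]
[-0.06427105 -0.00282075] [0.00324713 0.00366815]
[0.05336978]
```

jog_arm(series=[[-1,[-0.006,-0.001,-0.002],[0,0,0]],[-1,[-0.02,-0.003,-0.005],[0,0,0]],[-1,[-0.042,-0.007,-0.01],[0,0,0]],[-1,[-0.072,-0.012,-0.01],[0,0,0]],[-1,[-0.107,-0.018,-0.01],[0,0,0]],[-1,[-0.143,-0.024,-0.01],[0,0,0]],[-1,[-0.179,-0.03,-0.01],[0,0,0]],[-1,[-0.215,-0.036,-0.01],[0,0,0]],[-1,[-0.251,-0.042,-0.01],[0,0,0]],[-1,[-0.287,-0.048,-0.01],[0,0,0]],[-1,[-0.323,-0.054,-0.01],[0,0,0]],[-1,[-0.359,-0.06,-0.01],[0,0,0]]])

```text
time: 37.72
tool_pos: [0.4817, 0.0745, 0.1472]
tool_rot: [-3.14, -0.001, 1.731]
contact_force: [0.0, 0.1, -0.3]
opening: 0.008
```

jog_arm(series=[[-1,[-0.036,-0.006,0],[0,0,0]],[-1,[-0.072,-0.012,0],[0,0,0]],[-1,[-0.108,-0.018,0],[0,0,0]],[-1,[-0.144,-0.024,0],[0,0,0]],[-1,[-0.18,-0.03,0],[0,0,0.01]],[-1,[-0.214,-0.035,0],[0,0,0.02]],[-1,[-0.246,-0.04,0],[0,0,0.03]],[-1,[-0.275,-0.045,0],[0,0,0.04]],[-1,[-0.3,-0.05,0],[0,0,0.05]],[-1,[-0.32,-0.053,0],[0,0,0.06]],[-1,[-0.334,-0.055,0],[0,0,0.075]],[-1,[-0.34,-0.056,0],[0,0,0.083]]])

```text
time: 38.72
tool_pos: [0.4811, -0.2697, 0.1471]
tool_rot: [-3.14, -0.001, 1.645]
contact_force: [0.5, 1.2, 0.2]
opening: 0.0077
```

jog_arm(series=[[-1,[0,0,0],[0,0,0]],[-1,[0,0,0],[0,0,0]],[-1,[0,0,0],[0,0,0]]])

```text
time: 38.97
tool_pos: [0.4819, -0.2668, 0.1479]
tool_rot: [-3.141, -0.001, 1.649]
contact_force: [-0.1, -0.1, 0.5]
opening: 0.0076
```

```bash
cat > place.py <<'E'
# TCP for a spoon centre (x,y,zc) with tool tilt th about tool x (body leaning towards robot)
import numpy as np,sys
from scipy.spatial.transform import Rotation as R
from cell import status
x,y,zc,yaw,th=map(float,sys.argv[1:])
Rn=R.from_euler('z',yaw)*R.from_euler('x',np.pi)
ax=np.array([np.cos(yaw),np.sin(yaw),0])
for sg in(1,-1):
    Rt=R.from_rotvec(sg*th*ax)*Rn
    z=Rt.apply([0,0,1])
    if z[0]>=0: break
tcp=np.array([x,y,zc])+.0367*z
s=status.observe(); Ro=R.from_euler('xyz',s['tool_rot'])
print("t",s['time'],"tcp now",s['tool_pos'].round(4),s['tool_rot'].round(3),"F",s['contact_force'].round(1),"op",s['opening'].round(4) if hasattr(s['opening'],'round') else s['opening'])
print("tcp goal",tcp.round(4),"toolz",z.round(3),"shift",Ro.inv().apply(tcp-s['tool_pos']).round(4),"turn",(Ro.inv()*Rt).as_rotvec().round(4))
for k in(.095,-.095):
    for h in(.066+.002-.005,):
        print("body corner",(np.array([x,y,zc])+Rt.apply([0,k,-h])).round(4))
E
python3 place.py .4834 -.2675 .10 1.648 .14; python3 place.py .4834 -.2675 .014 1.648 .14
```

```text
t 38.9667 tcp now [ 0.4819 -0.2668  0.1479] [-3.141e+00 -1.000e-03  1.649e+00] F [-0.1 -0.1  0.5] op 0.007615452154485604
tcp goal [ 0.4885 -0.2671  0.0637] toolz [ 0.139  0.011 -0.99 ] shift [-0.0009  0.0066  0.0842] turn [-0.1404 -0.0012  0.0009]
body corner [ 0.5684 -0.2609  0.1756]
body corner [ 0.3808 -0.2754  0.1491]
t 38.9667 tcp now [ 0.4819 -0.2668  0.1479] [-3.141e+00 -1.000e-03  1.649e+00] F [-0.1 -0.1  0.5] op 0.007615452154485604
tcp goal [ 0.4885 -0.2671 -0.0223] toolz [ 0.139  0.011 -0.99 ] shift [-0.001   0.0067  0.1702] turn [-0.1404 -0.0012  0.0009]
body corner [ 0.5684 -0.2609  0.0896]
body corner [ 0.3808 -0.2754  0.0631]
```

```bash
python3 place.py .4784 -.269 .05 1.648 .17; python3 place.py .4784 -.269 .014 1.648 .17; python3 - <<'E'
from h import *
from cell import eyes
for n,r in(("scene",(190,300,320,430)),("top",(180,280,330,440))):
    d=eyes.read_camera(n)
    b=d["img"][r[0]:r[1],r[2]:r[3]]; cv2.imwrite(f"pics/{n}24.png",cv2.resize(b,None,fx=5,fy=5,interpolation=cv2.INTER_NEAREST)[:,:,::-1])
E
```

```text
t 38.9667 tcp now [ 0.4819 -0.2668  0.1479] [-3.141e+00 -1.000e-03  1.649e+00] F [-0.1 -0.1  0.5] op 0.007615452154485604
tcp goal [ 0.4846 -0.2685  0.0138] toolz [ 0.169  0.013 -0.986] shift [-0.0021  0.0026  0.1341] turn [-0.1704 -0.0012  0.0009]
body corner [ 0.5611 -0.2626  0.1282]
body corner [ 0.3744 -0.277   0.096 ]
t 38.9667 tcp now [ 0.4819 -0.2668  0.1479] [-3.141e+00 -1.000e-03  1.649e+00] F [-0.1 -0.1  0.5] op 0.007615452154485604
tcp goal [ 0.4846 -0.2685 -0.0222] toolz [ 0.169  0.013 -0.986] shift [-0.0021  0.0027  0.1701] turn [-0.1704 -0.0012  0.0009]
body corner [ 0.5611 -0.2626  0.0922]
body corner [ 0.3744 -0.277   0.06  ]
```

View pics/scene24.png

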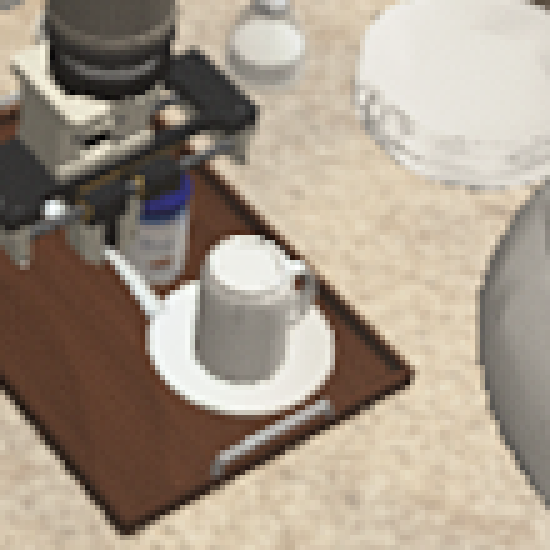

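View pics/top24.png

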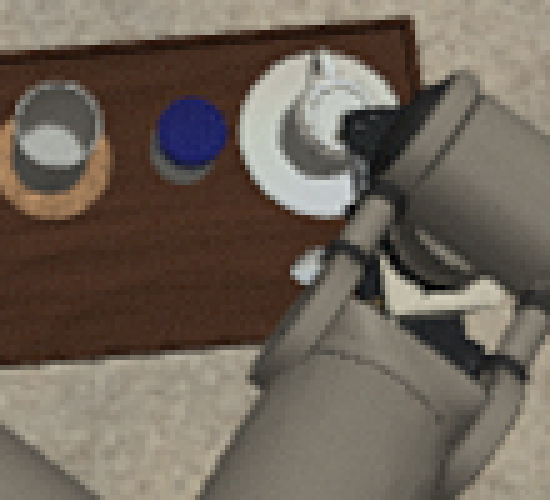

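jog_arm(series=[[-1,[0,0.001,0.005],[-0.04,0,0]],[-1,[-0.001,0.002,0.015],[-0.1,0,0]],[-1,[-0.002,0.0026,0.03],[-0.15,0,0]],[-1,[-0.002,0.0026,0.048],[-0.17,0,0]],[-1,[-0.002,0.0026,0.066],[-0.17,0,0]],[-1,[-0.002,0.0026,0.084],[-0.17,0,0]],[-1,[-0.002,0.0026,0.102],[-0.17,0,0]],[-1,[-0.002,0.0026,0.118],[-0.17,0,0]],[-1,[-0.002,0.0026,0.129],[-0.17,0,0]],[-1,[-0.002,0.0026,0.134],[-0.17,0,0]],[-1,[-0.002,0.0026,0.134],[-0.17,0,0]],[-1,[-0.002,0.0026,0.134],[-0.17,0,0]]])

```text
time: 40.07
tool_pos: [0.485, -0.2696, 0.0145]
tool_rot: [2.971, -0.0, 1.648]
contact_force: [-0.1, -0.5, 0.4]
opening: 0.0079
```

```bash
python3 place.py .4784 -.269 .018 1.648 .17; python3 - <<'E'
from h import *
from cell import eyes
for n,r in(("scene",(190,300,320,430)),):
    d=eyes.read_camera(n); np.savez("scene16.npz",**d)
    b=d["img"][r[0]:r[1],r[2]:r[3]]; cv2.imwrite(f"pics/{n}25.png",cv2.resize(b,None,fx=5,fy=5,interpolation=cv2.INTER_NEAREST)[:,:,::-1])
E
```

```text
t 40.0667 tcp now [ 0.485  -0.2696  0.0145] [ 2.971 -0.     1.648] F [-0.1 -0.5  0.4] op 0.007901548184758453
tcp goal [ 0.4846 -0.2685 -0.0182] toolz [ 0.169  0.013 -0.986] shift [ 0.0011 -0.0059  0.0321] turn [ 0.0004 -0.0002  0.0005]
body corner [ 0.5611 -0.2626  0.0962]
body corner [ 0.3744 -0.277   0.064 ]
```

View pics/scene25.png

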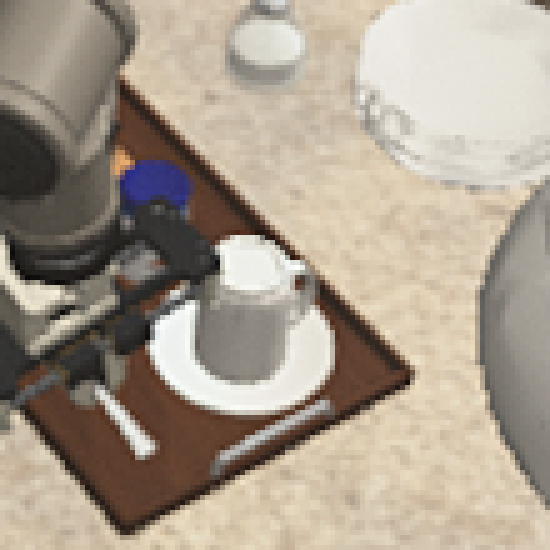

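```bash
python3 - <<'E'
from h import *
d=np.load("scene16.npz"); W=pts(d); im=d["img"].astype(int)
# dark gripper pixels
m=np.zeros((400,640),bool); m[225:265,335:366]=1
m&=(im.max(-1)<75)&(W[...,2]>.1)
P=W[m]; 
o=np.argsort(-P[:,0])[:12]; print(P[o].round(3))
# mug extreme near robot
mm=np.zeros((400,640),bool); mm[236:268,358:380]=1; mm&=(im.min(-1)>100)&(W[...,2]>.03)
Q=W[mm]; print(Q[np.argsort(Q[:,0])[:8]].round(3))
E
```

```text
[[ 0.555 -0.262  0.167]
 [ 0.554 -0.275  0.169]
 [ 0.553 -0.297  0.162]
 [ 0.553 -0.296  0.171]
 [ 0.552 -0.284  0.174]
 [ 0.552 -0.291  0.171]
 [ 0.552 -0.298  0.168]
 [ 0.551 -0.286  0.172]
 [ 0.551 -0.294  0.156]
 [ 0.551 -0.293  0.169]
 [ 0.551 -0.274  0.17 ]
 [ 0.551 -0.28   0.171]]
[[ 0.547 -0.302  0.155]
 [ 0.55  -0.299  0.141]
 [ 0.552 -0.297  0.128]
 [ 0.552 -0.299  0.155]
 [ 0.555 -0.293  0.172]
 [ 0.569 -0.255  0.064]
 [ 0.57  -0.264  0.041]
 [ 0.57  -0.262  0.049]]
```

jog_arm(series=[[-1,[0.0005,-0.001,0.005],[0,0,0]],[-1,[0.001,-0.002,0.011],[0,0,0]],[-1,[0.001,-0.003,0.017],[0,0,0]],[-1,[0.001,-0.004,0.023],[0,0,0]],[-1,[0.001,-0.005,0.028],[0,0,0]],[-1,[0.001,-0.0055,0.031],[0,0,0]],[-1,[0.001,-0.0058,0.032],[0,0,0]],[-1,[0.001,-0.0058,0.032],[0,0,0]]])

```text
time: 40.78
tool_pos: [0.4841, -0.2688, -0.0189]
tool_rot: [2.972, -0.001, 1.648]
contact_force: [0.4, 0.3, -0.2]
opening: 0.0075
```

jog_arm(series=[[-1,[0,0,0.001],[0,0,0]],[-1,[0,0,0.002],[0,0,0]],[-1,[0,0,0.002],[0,0,0]],[-1,[0,0,0.002],[0,0,0]]])

```text
time: 41.12
tool_pos: [0.4847, -0.2689, -0.0203]
tool_rot: [2.971, -0.0, 1.648]
contact_force: [-0.8, -0.7, 1.0]
opening: 0.0078
```

```bash
python3 place.py .4784 -.269 .012 1.648 .17
```

```text
t 41.1167 tcp now [ 0.4847 -0.2689 -0.0203] [ 2.971 -0.     1.648] F [-0.8 -0.7  1. ] op 0.007818692013013228
tcp goal [ 0.4846 -0.2685 -0.0242] toolz [ 0.169  0.013 -0.986] shift [ 0.0004 -0.0008  0.0038] turn [ 0.0003 -0.0001 -0.0003]
body corner [ 0.5611 -0.2626  0.0902]
body corner [ 0.3744 -0.277   0.058 ]
```

jog_arm(series=[[-1,[0,0,0.0005],[0,0,0]],[-1,[0,-0.0003,0.001],[0,0,0]],[-1,[0,-0.0003,0.001],[0,0,0]],[-1,[0,-0.0003,0.001],[0,0,0]]])

```text
time: 41.45
tool_pos: [0.4845, -0.2688, -0.0215]
tool_rot: [2.972, -0.0, 1.648]
contact_force: [-0.2, -0.1, -0.4]
opening: 0.0078
```

jog_arm(series=[[-1,[0,0,0.0005],[0,0,0]],[-1,[0,-0.0003,0.001],[0,0,0]],[-1,[0,-0.0003,0.001],[0,0,0]],[-1,[0,-0.0003,0.001],[0,0,0]]])

```text
time: 41.78
tool_pos: [0.4843, -0.2689, -0.0225]
tool_rot: [2.972, -0.0, 1.648]
contact_force: [-0.0, 1.0, -0.4]
opening: 0.0077
```

jog_arm(series=[[-1,[0,0,0.0005],[0,0,0]],[-1,[0,-0.0003,0.001],[0,0,0]],[-1,[0,-0.0003,0.001],[0,0,0]],[-1,[0,-0.0003,0.001],[0,0,0]]])

```text
time: 42.12
tool_pos: [0.4844, -0.269, -0.0234]
tool_rot: [2.971, -0.0, 1.648]
contact_force: [0.0, 0.2, 0.4]
opening: 0.0077
```

jog_arm(series=[[-1,[0,0,0.0005],[0,0,0]],[-1,[0,0,0.0008],[0,0,0]],[-1,[0,0,0.0008],[0,0,0]],[-1,[0,0,0.0008],[0,0,0]]])

```text
time: 42.45
tool_pos: [0.4846, -0.269, -0.0241]
tool_rot: [2.971, -0.0, 1.648]
contact_force: [0.2, 0.3, 3.6]
opening: 0.0075
```

jog_arm(series=[[-0.8,[0,0,0],[0,0,0]],[-0.75,[0,0,-0.0003],[0,0,0]],[-0.7,[0,0,-0.0006],[0,0,0]],[-0.65,[0,0,-0.001],[0,0,0]],[-0.6,[0,0,-0.0013],[0,0,0]],[-0.55,[0,0,-0.0016],[0,0,0]],[-0.55,[0,0,-0.002],[0,0,0]],[-0.55,[0,0,-0.002],[0,0,0]]])

```text
time: 43.12
tool_pos: [0.4848, -0.2693, -0.0219]
tool_rot: [2.97, 0.001, 1.648]
contact_force: [4.2, 0.8, 1.5]
opening: 0.0205
```

jog_arm(series=[[-0.55,[0,0,-0.003],[0,0,0]],[-0.55,[0,0,-0.01],[0,0,0]],[-0.55,[0,0,-0.022],[0,0,0]],[-0.55,[0,0,-0.04],[0,0,0]],[-0.55,[0,0,-0.065],[0,0,0]],[-0.55,[0,0,-0.095],[0,0,0]],[-0.55,[0,0,-0.125],[0,0,0]],[-0.55,[0,0,-0.15],[0,0,0]],[-0.55,[0,0,-0.16],[0,0,0]]])

```text
time: 43.87
tool_pos: [0.4571, -0.272, 0.1391]
tool_rot: [2.969, 0.003, 1.647]
contact_force: [0.7, 0.1, -0.5]
opening: 0.021
```

```bash
python3 go.py .36 .25 .2 1.648; python3 - <<'E'
from h import *
from cell import eyes
for n,r in(("scene",(170,300,310,430)),("top",(170,270,320,430))):
    d=eyes.read_camera(n)
    b=d["img"][r[0]:r[1],r[2]:r[3]]; cv2.imwrite(f"pics/{n}26.png",cv2.resize(b,None,fx=4.6,fy=4.6,interpolation=cv2.INTER_NEAREST)[:,:,::-1])
E
```

```text
t 43.8667 tcp [ 0.4571 -0.272   0.1391] rot [2.969 0.003 1.647] F [ 0.7  0.1 -0.5] op 0.021 q [-0.77  0.33  1.73  0.15  0.98 -0.92]
shift [ 0.5277 -0.0453 -0.0715] turn [ 0.173  0.003 -0.   ] dist 0.534
```

View pics/scene26.png

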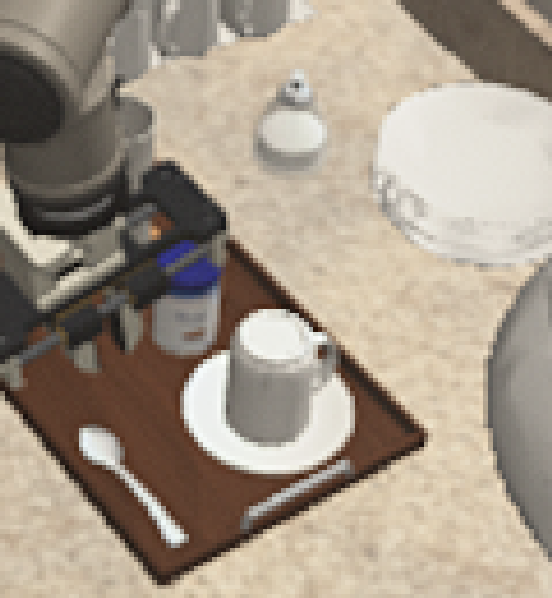

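jog_arm(series=[[-0.55,[0,0,-0.015],[0.02,0,0]],[-0.55,[0,0,-0.035],[0.06,0,0]],[-0.55,[0.01,0,-0.06],[0.1,0,0]],[-0.55,[0.03,0,-0.075],[0.14,0,0]],[-0.55,[0.06,0,-0.08],[0.17,0,0]],[-0.55,[0.095,0,-0.08],[0.17,0,0]],[-0.55,[0.13,0,-0.08],[0.17,0,0]],[-0.55,[0.165,0,-0.08],[0.17,0,0]],[-0.55,[0.2,0,-0.08],[0.17,0,0]],[-0.55,[0.235,0,-0.08],[0.17,0,0]],[-0.55,[0.27,0,-0.08],[0.17,0,0]],[-0.55,[0.305,0,-0.08],[0.17,0,0]]])

```text
time: 44.97
tool_pos: [0.4187, 0.0337, 0.2124]
tool_rot: [-3.138, -0.001, 1.648]
contact_force: [1.1, 0.2, 0.2]
opening: 0.0208
```

jog_arm(series=[[-0.55,[0.035,0,0],[0,0,0]],[-0.55,[0.07,0,0],[0,0,0]],[-0.55,[0.105,0,0],[0,0,0]],[-0.55,[0.14,0,0],[0,0,0]],[-0.55,[0.17,0,0],[0,0,0]],[-0.55,[0.2,0,0],[0,0,0]],[-0.55,[0.225,0,0],[0,0,0]],[-0.55,[0.24,0,0],[0,0,0]],[-0.55,[0.245,0,0],[0,0,0]],[-0.55,[0.245,0,0],[0,0,0]]])

```text
time: 45.8
tool_pos: [0.4003, 0.2767, 0.2125]
tool_rot: [-3.138, 0.001, 1.65]
contact_force: [-0.3, -0.3, -0.4]
opening: 0.0211
```

```bash
python3 - <<'E'
from h import *
from cell import eyes
for n,r in(("scene",(180,290,300,420)),("top",(170,270,310,430))):
    d=eyes.read_camera(n); np.savez(n+"F.npz",**d)
    b=d["img"][r[0]:r[1],r[2]:r[3]]; cv2.imwrite(f"pics/{n}27.png",cv2.resize(b,None,fx=5,fy=5,interpolation=cv2.INTER_NEAREST)[:,:,::-1])
E
```

```text
(no output)
```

View pics/scene27.png

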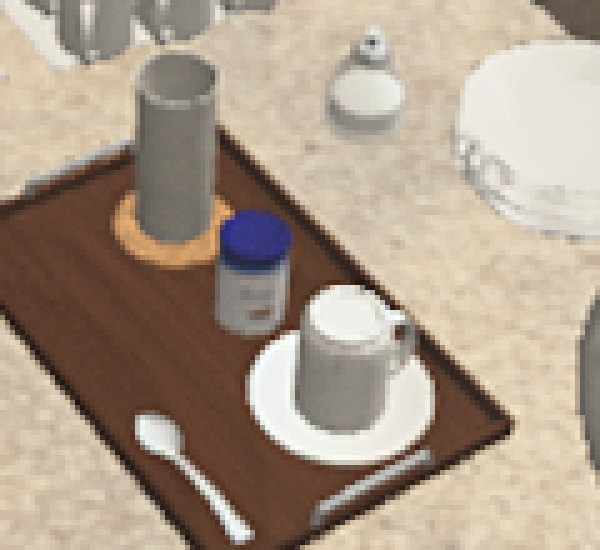

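View pics/top27.png

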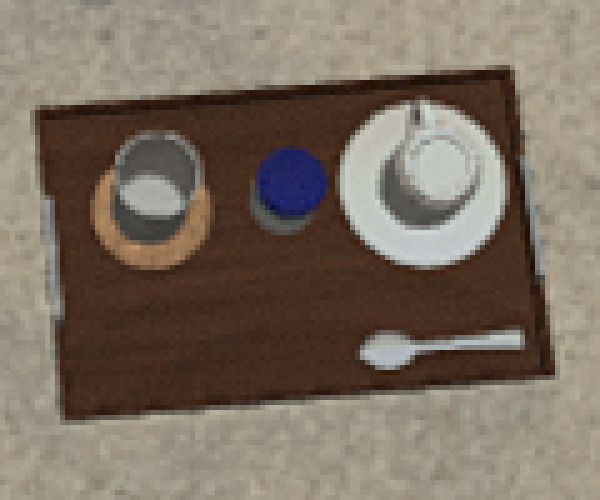

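```bash
python3 - <<'E'
from h import *
t=np.load("topF.npz"); s=np.load("sceneF.npz")
yaw=.077; ex=np.array([np.cos(yaw),np.sin(yaw)]); ey=np.array([-ex[1],ex[0]]); S=np.array([.606,-.258])
for n,d,r in(("top",t,(228,252,378,418)),("scene",s,(258,292,322,353))):
    im=d["img"].astype(int); m=np.zeros((400,640),bool); m[r[0]:r[1],r[2]:r[3]]=(im.min(-1)>95)[r[0]:r[1],r[2]:r[3]]
    cs=max(cont(m),key=cv2.contourArea); mm=np.zeros((400,640),np.uint8); cv2.drawContours(mm,[cs],-1,1,-1)
    v,u=np.nonzero(mm); p=ray(d,np.c_[u,v],.012)[:,:2]-S; X=p@ex; Y=p@ey
    print(n,len(u),"x",X.min().round(4),X.max().round(4),"y",Y.min().round(4),Y.max().round(4),"mid",((Y.min()+Y.max())/2).round(4))
    hh=Y<.005; k=np.polyfit(Y[hh],X[hh],1); print("handle slope deg",np.degrees(np.arctan(k[0])).round(2),"x at 0",k[1].round(4))
    hsv=cv2.cvtColor(d["img"],cv2.COLOR_RGB2HSV).astype(int)
    b=(hsv[...,0]>105)&(hsv[...,0]<135)&(hsv[...,1]>150); W=pts(d); b&=(abs(W[...,1]+.15)<.06)&(W[...,0]<.68)
    v,u=np.nonzero(b); c=ray(d,np.c_[u,v],.086).mean(0); print("lid",c.round(4), (c[:2]-S)@ex,(c[:2]-S)@ey)
    # coaster
    o=(hsv[...,0]<20)&(hsv[...,1]>90)&(hsv[...,2]>130)&(abs(W[...,1]+.04)<.06)&(abs(W[...,0]-.59)<.06)
print("beaker rim top", ray(t,[310+159.5/5,170+172/5],.159), "scene",ray(s,[300+176/5,180+79/5],.159))
print("mug top", ray(t,[310+442/5,170+163/5],.102))
E
```

```text
top 173 x -0.1853 -0.1637 y -0.0727 0.0845 mid 0.0059
handle slope deg 2.2 x at 0 -0.1724
lid [ 0.5963 -0.1439  0.086 ] -0.0009308863273957577 0.1145106982781074
scene 203 x -0.2138 -0.1642 y -0.0623 0.0465 mid -0.0079
handle slope deg -3.55 x at 0 -0.1853
lid [ 0.5903 -0.1368  0.086 ] -0.006304142197933682 0.1220951564098805
beaker rim top [[ 0.58936669 -0.03931037  0.159     ]] scene [[ 0.58937312 -0.03960778  0.159     ]]
mug top [[ 0.60551296 -0.2598279   0.102     ]]
```

```bash
python3 - <<'E'
from h import *
t=np.load("topF.npz"); s=np.load("sceneF.npz")
yaw=.077; ex=np.array([np.cos(yaw),np.sin(yaw)]); ey=np.array([-ex[1],ex[0]]); S=np.array([.606,-.258])
f=lambda p:((p[:,:2]-S)@np.c_[ex,ey]).round(4).tolist()
print("lid t",f(ray(t,[[310+293/5-.5,170+181.5/5-.5]],.088)))
print("lid s",f(ray(s,[[300+256/5-.5,180+237/5-.5]],.088)))
print("spoon tip,end top",f(ray(t,[[310+359/5-.5,170+352/5-.5],[310+525/5-.5,170+338/5-.5]],.012)))
print("spoon tip,end scene",f(ray(s,[[300+138/5-.5,180+416/5-.5],[300+246/5-.5,180+538/5-.5]],.012)))
d=t
for n,d,r in(("top",t,(234,246,380,418)),("scene",s,(260,290,324,353))):
    im=d["img"].astype(int); W=pts(d); g=ray(d,np.stack(np.meshgrid(range(640),range(400)),-1).reshape(-1,2),.010)[:,:2]-S
    X=(g@ex).reshape(400,640);Y=(g@ey).reshape(400,640)
    m=(im.min(-1)>95)&(X>-.152)&(X<-.085)&(abs(Y)<.079)
    cs=max(cont(m),key=cv2.contourArea); mm=np.zeros((400,640),np.uint8); cv2.drawContours(mm,[cs],-1,1,-1); m=mm>0
    x=X[m];y=Y[m]; print(n,m.sum(),x.min().round(3),x.max().round(3),y.min().round(3),y.max().round(3),((y.min()+y.max())/2).round(4)); h=y<.01; k=np.polyfit(y[h],x[h],1); print("deg",np.degrees(np.arctan(k[0])).round(2),k[1].round(4))
E
```

```text
lid t [[-0.0005, 0.1138]]
lid s [[-0.0011, 0.11]]
spoon tip,end top [[-0.1292, 0.0663], [-0.1295, -0.0675]]
spoon tip,end scene [[-0.1315, 0.0656], [-0.1277, -0.0663]]
top 126 -0.144 -0.119 -0.066 0.064 -0.0012
deg 0.89 -0.1289
scene 133 -0.142 -0.112 -0.067 0.066 -0.0005
deg 1.8 -0.1255
```

```bash
python3 -c "
from cell import job,status
print(status.observe()['contact_force'], status.observe()['time']); print(job.hand_in())"
```

```text
[-0.58255359 -0.49694002  0.05412839] 45.9
the job is handed in; nothing more can be done
None
```

The tray is set as asked, in the order given, and the job was handed in at 45.9 s with the arm clear and no contact force beyond sensor noise.

Last camera checks, in the tray's axes:

| Item | Result |
|---|---|
| Steel beaker | upright on the coaster, within about 1 mm of its centre |
| White mug | upside down on the saucer, about 2 mm from its centre, handle pointing away from the robot |
| Creamer tin | on the line between saucer and coaster to within about 1 mm |
| Teaspoon | bowl up and flat, centred on the saucer within about 1 mm, parallel to the tray within about 2°, clear of saucer and rim |

- **Tin position:** the two views disagree. It is 110 mm from the saucer centre in the scene camera and 114 mm in the top camera, against a target of 110 mm.
- **Teaspoon position:** it lies about 17 mm nearer the robot than the middle of its strip. I did this so the gripper's body would clear the mug.
- **Fingertip reading:** the real fingertips sit about 34 mm above the reported TCP. My first attempt on the spoon closed on nothing, so I found the counter by touch, at about 10 N, and then gripped it properly.
- **Not checked:** I did not measure the dish, the sugar bowl or the sugar jar at the end. I never moved them deliberately, and no unexpected contact showed up.

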